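Open the valve-parts lock box with one lost code number

ROBOT

A 6-joint arm with a two-finger parallel gripper is mounted at the origin on the work surface. World frame = base frame: x ahead of the robot, y to its left, z up, the work surface at z = 0. Lengths are in mm, angles in rad, forces in N, time in s.
With the tool pointing down it reaches from about 350 to 775 mm from the base axis. Payload 7.3 kg.
Tool frame: the origin (TCP) lies at the very end of the fingers, on their centre line; the grasp point (between the pads) lies 19 mm behind it; x points along the fingers, y is the direction in which the jaws open and shut, and the axes are right-handed (so a half turn about x gives the same grasp; the last joint's range is limited). The gripper opens to 92 mm and grips with 3 to 60 N. Pads are 19 mm wide; open, the fingers measure 130 mm over their backs; the gripper's body (75 mm by 190 mm) begins 47 mm behind the grasp point.
Start: joints at [-1.364, 0.342, 1.524, -0, 1.275, -0.146], TCP at [181.425, -492.676, 226.741] pointing down, gripper open.
Joint ranges: [-2.53, 2.53], [-0.77, 2.02], [0.04, 2.7], [-1, 4.14], [0.28, 2.66], [-3.11, 3.11]. Speed limits (rad/s): [2.57, 2.57, 3.14, 3.14, 3.14, 3.14].

INTERFACE

Orientations are given as [roll, pitch, yaw] about the fixed x, y, z axes, in that order (R = Rz(yaw) Ry(pitch) Rx(roll)).
In Python, from plant import sensors, capture, bot gives the robot as it stands.
- The arm moves only by the shell command python3 -m crank 'ROWS' [OPENING]. ROWS is JSON, a list of rows, each an object of numbers: "dx", "dy", "dz": the shift along the tool's x, y, z in cm; "spin": the turn about the tool's x in rad. A call has 1 to 20 rows; each row is the pose to reach, as a shift and turn from the pose commanded when the call began, along the tool's axes at that moment; what a row does not reach only later rows make up. A row lasts 1/12 s, in which the tool goes at most 41.7 mm and 7.16 degrees, less where a joint would pass 70% of its speed; a pose out of reach is approached as far as the arm can. A call with a gripper value outside its range is refused whole. OPENING is the opening in per cent of the stroke, from 0 (shut) to 100 (fully open), set as the call begins (- or left out, the last holds). The fingers move at their own pace and stop on an object; the grip force is fixed at half the most. Time passes only in rows, so rows that repeat a pose let the fingers close. It gives the time, the measured TCP pose, the force and the opening at its end, in the units of the state.
- sensors.get_obs(): the state, without advancing time (a new reading comes with each control period).
- capture(name): name is "side" or "top"; returns a dict with "frame" (384x512x3 uint8, blue, green, red), "vfov" (degrees; the focal length in pixels is half the picture's height over the tangent of half this angle, whatever the lens; pixels are square), "cx", "cy" (the principal point, pixels), "view" (4x4, takes a point from world to camera coordinates). Camera axes: x right, y down, z forward; pixel columns grow to the right and rows downward; lengths in mm; the calibration is good to about 2 mm. A picture is of the moment at which its call begins. There is no depth.
- bot.close_job(): hands the job in, once; it reports no verdict.
The state is a dict: "time": time; "joint_positions": joint angles; "dq": joint speeds; "tau": joint torques, N m; "tool_pos": TCP position; "tcp_rot": TCP orientation; "contact_force": force on the tool from outside, world axes, zero at the start; "moment": the same for the moment, N m; "grip_width": finger opening in mm.
Only numpy, scipy, OpenCV 4.12 (cv2) and the standard library are available. Lean on these libraries where they do the work, as an engineer would, in place of code of your own. Each camera call takes 0.05 s, during which the arm holds its last target.

TASK

Open the grey lock box on the bench: push the white dial's stud round to its blue dot and the orange dial's stud to its green dot; the black dial's number is lost, so then turn the black dial by feel, one way and if need be the other, until the bolt with the orange tab drops and catches it. Then slide the hatch fully open to the left by its black lug. Do not force a dial, and leave the small jar on the box standing where it is.

Things in the scene. Friction and masses are not known exactly. Their poses are not given: they have to be found in the camera images.
- lockbox: Grey steel lock box fixed to the bench, 230 x 400 x 70 mm (x, y, z). Origin: centre of its underside. Own x points from the hatch side (near the robot) to the dial side, y to its left, z up; turned up to 0.25 rad. Three dials in a row along y at x = +60 mm, at y = +100, 0 and -100 mm; which dial is in which place changes.
- white_centre (a point): Top centre of the WHITE dial, on its upright axis, 84 mm above the bench. Disc of 71 mm diameter on a fixed dark ring of 92 mm with dots 41 mm from the axis, every 45 degrees: red, blue, yellow, green, small white ones between. Turns endlessly both ways, no clicks, stays where it is left (friction 0.04 N m, 1.5 to 3 N at the stud).
- white_stud (a point): Top of the WHITE dial's upright steel stud, which is also its pointer: a freely spinning roller of 10 mm diameter, 28 mm from the axis, 26 mm tall from the disc (top 110 mm above the bench). The dial is turned by pushing the stud round sideways with a fingertip.
- white_blue_dot (a point): The blue dot on the ring of the WHITE dial, 41 mm from the axis in direction -x +y of the box (midway between). The dial is right when its stud points at this dot, within 8 degrees.
- orange_centre (a point): Top centre of the ORANGE dial, made like the white one.
- orange_stud (a point): Top of the ORANGE dial's stud, same size and place as on the white dial.
- orange_green_dot (a point): The green dot on the ring of the ORANGE dial, 41 mm from the axis in direction +x -y of the box (midway between). The dial is right when its stud points at this dot, within 8 degrees.
- black_centre (a point): Top centre of the BLACK dial, same size, dots all white. Its place is lost and changes every time. A hidden hard stop, half a turn from that place, keeps it from going all the way round. With white and orange set, the bolt drops as this dial comes within about 8 degrees of its place; the dial is then caught and turns no farther.
- black_stud (a point): Top of the BLACK dial's stud, same size and place as on the white dial. It starts at least 0.7 rad from its right place, to one side or the other, which cannot be seen. If the dial meets its stop and the bolt has not dropped, the place lies the other way.
- white_knob: Turning disc of the WHITE dial with its stud; origin on the axis 70 mm above the bench, stud in its own -x direction.
- orange_knob: Turning disc of the ORANGE dial with its stud; origin and axes as for white.
- black_knob: Turning disc of the BLACK dial with its stud; origin and axes as for white.
- bolt (a joint): Slide of the spring bolt in the box, shown by the orange tab in a black window between hatch and dials. 0 = locked, 0.009 m = dropped home (tab moved 9 mm towards the dials). A spring of about 4.5 N drives it home when all three dials are right; it then keeps them from turning.
- bolt_tab (a point): Top centre of the bolt's orange tab (10 x 26 mm in plan), 81 mm above the bench.
- hatch (a joint): Slide of the aluminium hatch (80 x 132 x 5 mm) over the pocket in the right front of the box top. 0 = shut, 0.12 m = fully open (a stop), moving to the box's left (+y). The bolt blocks it until dropped home; then it slides with about 2 N.
- hatch_lug (a point): Top centre of the upright black lug on the hatch: 36 mm along x, 10 mm along y, 25 mm high above the hatch, top 101 mm above the bench, hatch surface 76 mm above the bench. Push its right side to the left to slide the hatch.
- jar_mid (a point): Middle of a small amber jar (38 mm diameter, 42 mm tall) standing loose on the left front of the box top, beyond the end of the hatch's travel. To be left alone.
Not all that is in view belongs to the job. Leave any purple or turquoise look-alike of the part that bears jar_mid alone.

How it is judged (in metres and radians):
On the way:
1. with the hatch still shut, all three dials are right and the bolt has dropped home (value of joint bolt above 0.0075 m and value of joint hatch below 0.01 m), for 0.2 s.
At the end, for the whole second after the job is handed in: Hatch open more than 110 of its 120 mm and at rest; bolt home (over 7.5 of 9 mm); white stud at its blue dot, orange stud at its green dot (axes under 17 mm apart in plan, 13 mm when exact); jar upright within 20 mm of where it was (value of joint hatch above 0.11 m and value of joint bolt above 0.0075 m and velocity of joint hatch below 0.01 m/s and horizontal distance between white_stud and white_blue_dot below 0.017 m and horizontal distance between orange_stud and orange_green_dot below 0.017 m and distance of jar_mid from where it was at the start of the episode below 0.02 m and angle between jar_mid's own z axis and vertical below 0.2 rad); the robot touches nothing.
It fails at once if the white dial is forced (pushed with more than 60 N) (contact force between the fingers and white_knob above 60 N).
It fails at once if the orange dial is forced (pushed with more than 60 N) (contact force between the fingers and orange_knob above 60 N).
It fails at once if the black dial is forced (pushed with more than 60 N) (contact force between the fingers and black_knob above 60 N).
It fails at once if the jar is knocked over or shifted (distance of jar_mid from where it was at the start of the episode above 0.03 m or angle between jar_mid's own z axis and vertical above 0.5 rad).
It also fails if it takes over 72 s, if anything falls off the work surface, if the arm or the gripper's body presses on something with over 40 N, if the wrist force passes 120 N, or if a joint passes its speed limit or range.

## Working session

There is one attempt and no reset: what is moved stays moved. The work goes in short steps, Python scripts to look and compute and a shell command to move; the robot and the scene stay as the last step left them, time stands still between calls to the robot, and variables do not carry over. Pictures are saved under pics/ and viewed, and the job is handed in when it is done.

```bash
ls; mkdir -p pics; python3 - <<'E'
from plant import sensors,capture,bot
import cv2
print(sensors.get_obs())
for n in("top","side"):
    c=capture(n); cv2.imwrite(f"pics/{n}0.png",c["frame"]); print(n,c["vfov"],c["cx"],c["cy"],c["view"].tolist() if hasattr(c["view"],'tolist') else c["view"], [k for k in c])
E
```

```text
pics
{'time': 0.0, 'joint_positions': array([-1.36398521e+00,  3.42737944e-01,  1.52506512e+00,  1.94756918e-08,
        1.27539822e+00, -1.46014852e-01]), 'dq': array([-9.57815904e-04,  7.84932331e-05,  4.77926471e-04, -1.05719528e-04,
       -6.02269617e-04, -1.36515986e-03]), 'tau': array([-2.52337195e-03, -4.31244707e+01, -2.44221228e+01,  7.15176109e-02,
        5.58408850e-02, -1.24109888e-04]), 'tool_pos': array([ 181.33866092, -492.2296825 ,  226.02028352]), 'tcp_rot': array([-1.71682276,  1.56918769,  1.77759586]), 'contact_force': array([-0.29446119,  0.21500879, -0.03790492]), 'moment': array([-0.01523776, -0.00972253,  0.01228354]), 'grip_width': 92.21962965223315}
top 48.329404409595796 252.13237954205218 184.63912422626882 [[0.08671764274099536, -0.9962088384009746, 0.006928255857450029, -11.374122906002977], [-0.9621734056427012, -0.08555379230558961, -0.2586559222133875, 505.24323870981164], [0.2582680543763999, 0.015763848321816553, -0.9659446739719184, 630.4145392666991], [0.0, 0.0, 0.0, 1.0]] ['frame', 'vfov', 'cx', 'cy', 'view']
side 46.030233020012204 249.9674359189967 187.5323387681476 [[-0.8815154415517809, -0.4718779445628952, -0.016178125381704513, 449.93588354636574], [-0.29100725798805127, 0.5699751679108417, -0.7684029436196115, 223.02818802767828], [0.3718135313622201, -0.6726511082278129, -0.6397618185667616, 725.0990385608224], [0.0, 0.0, 0.0, 1.0]] ['frame', 'vfov', 'cx', 'cy', 'view']
```

View pics/top0.png

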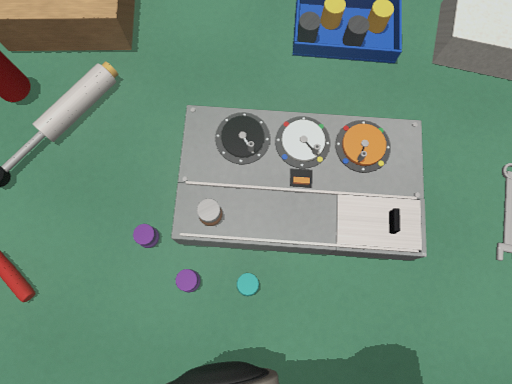

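View pics/side0.png

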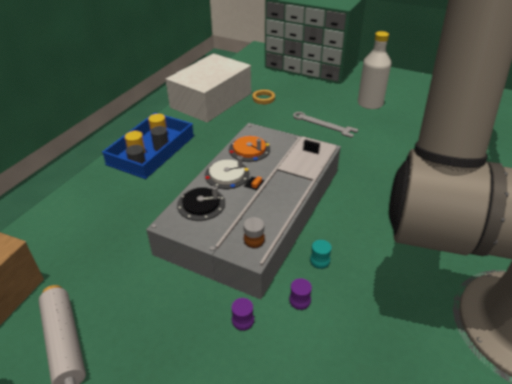

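```bash
cat > h.py <<'E'
import numpy as np, cv2
from plant import sensors,capture,bot
def f(c): return 192/np.tan(np.radians(c["vfov"])/2)
def p2w(c,u,v,z):
    V=np.array(c["view"]);R=V[:3,:3];t=V[:3,3]
    d=R.T@np.array([(u-c["cx"])/f(c),(v-c["cy"])/f(c),1]);o=-R.T@t
    return o+d*(z-o[2])/d[2]
def w2p(c,P):
    V=np.array(c["view"]);q=V[:3,:3]@np.array(P,float)+V[:3,3]
    return np.array([c["cx"]+f(c)*q[0]/q[2],c["cy"]+f(c)*q[1]/q[2]])
def crop(c,name,x0,y0,x1,y1,s):
    cv2.imwrite("pics/"+name,cv2.resize(c["frame"][y0:y1,x0:x1],None,fx=s,fy=s,interpolation=cv2.INTER_CUBIC))
E
python3 - <<'E'
from h import *
c=capture("top"); crop(c,"t1.png",170,95,435,265,3)
c=capture("side"); crop(c,"s1.png",150,115,350,285,4)
E
```

```text
(no output)
```

View pics/t1.png

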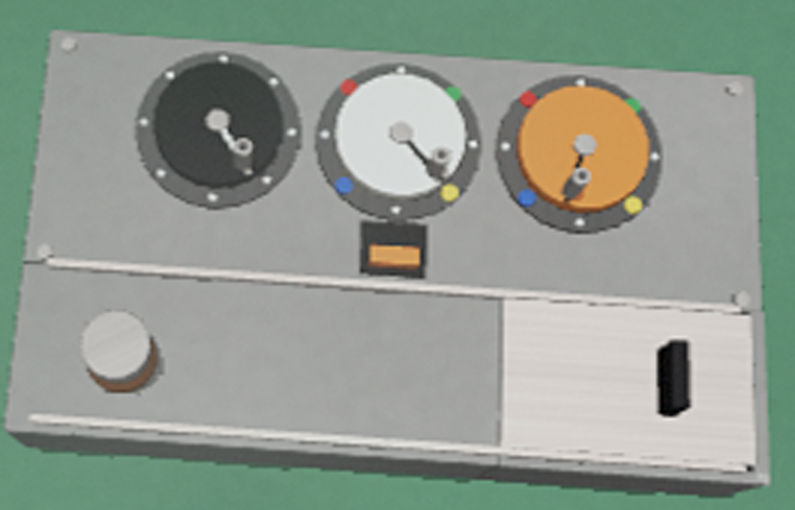

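View pics/s1.png

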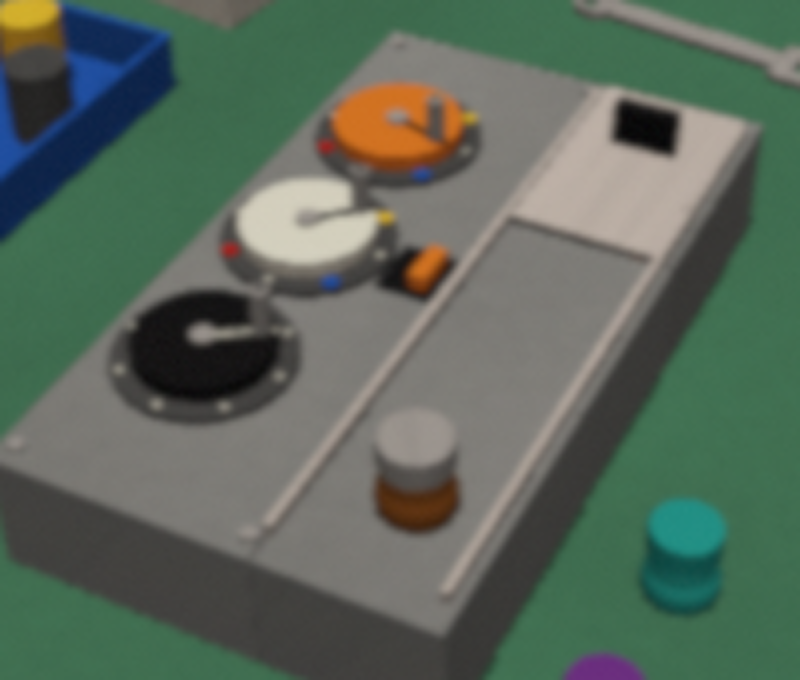

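```bash
python3 - <<'E'
from h import *
c=capture("top")
P=lambda x,y,z: p2w(c,170+x/3-0.33,95+y/3-0.33,z)
C={}
for n,x,y,sx,sy in(("black",217,119,242,146),("white",401,132,440,156),("orange",585,145,581,176)):
    a=P(x,y,84);s=P(sx,sy,110);C[n]=a;d=(s-a)[:2]
    print(n,a.round(1),"stud",s.round(1),"r",np.hypot(*d).round(1),"ang",np.degrees(np.arctan2(d[1],d[0])).round(1))
d=C["black"]-C["orange"]; print("spacing",np.hypot(*d[:2])); yaw=np.arctan2(-d[0],d[1]);print("yaw",yaw)
for n,x,y in(("TL",50,31),("TR",755,76),("BL",8,432),("BR",768,486)):print(n,P(x,y,70).round(1))
for n,x,y,z in(("wblue",343,185,74),("wred",349,87,74),("wgreen",454,92,74),("wyel",449,193,74),("ogreen",634,104,74),("oyel",634,205,74),("oblue",527,198,74),("ored",528,99,74)):
    q=P(x,y,z);e=(q-C["white" if n[0]=="w" else "orange"])[:2];print(n,q.round(1),np.hypot(*e).round(1),np.degrees(np.arctan2(e[1],e[0])).round(1))
print("lug",P(678,345,101),P(666,413,101),P(686,342,101), "tab",P(394,256,81),"jartop",P(115,344,112))
E
```

```text
black [583.1  56.6  84. ] stud [559.   40.8 110. ] r 28.8 ang -146.8
white [584.5 -44.   84. ] stud [562.7 -62.4 110. ] r 28.5 ang -139.9
orange [ 586.  -144.2   84. ] stud [ 558.3 -135.8  110. ] r 28.9 ang 163.2
spacing 200.7733652977297
yaw 0.014218120884426828
TL [633.3 156.7  70. ]
TR [ 641.6 -242.7   70. ]
BL [405.1 149.7  70. ]
BR [ 411.8 -245.9   70. ]
wblue [554.8 -15.1  74. ] 41.5 135.8
wred [612.7 -14.5  74. ] 40.7 46.3
wgreen [614.9 -73.1  74. ] 42.1 -43.8
wyel [555.4 -73.1  74. ] 41.2 -135.0
ogreen [ 616.7 -173.5   74. ] 42.5 -43.6
oyel [ 557.5 -174.    74. ] 41.3 -133.6
oblue [ 556.3 -115.7   74. ] 41.1 136.2
ored [ 614.4 -114.5   74. ] 41.1 46.2
lug [ 475.09552405 -189.08388494  101.        ] [ 439.68510165 -183.08064958  101.        ] [ 477.01651279 -193.14693958  101.        ] tab [514.99423634 -44.49314339  81.        ] jartop [448.2298805  94.5755624 112.       ]
```

```bash
python3 - <<'E'
from h import *
from scipy.spatial.transform import Rotation as Ro
o=sensors.get_obs()
R=Ro.from_euler('xyz',o["tcp_rot"]).as_matrix();print(R.round(3))
c=capture("side")
print("bottle base",p2w(c,372,105,0), "drawers base",p2w(c,300,75,0),p2w(c,350,80,0),"box",p2w(c,205,115,0),p2w(c,250,80,0))
V=np.array(c["view"]);print(-V[:3,:3].T@V[:3,3])
# bottle top height: vertical line
b=p2w(c,372,105,0)
for z in(100,150,200,250):print(z,w2p(c,[b[0],b[1],z]))
b=p2w(c,300,75,0)
for z in(100,150,200,250):print(z,w2p(c,[b[0],b[1],z]))
E
```

```text
[[-0.     0.346 -0.938]
 [ 0.001 -0.938 -0.346]
 [-1.    -0.001 -0.   ]]
bottle base [ 430.3540771  -580.14035483    0.        ] drawers base [ 686.68649838 -664.07039219    0.        ] [ 535.08635801 -700.46481069    0.        ] box [ 823.69769858 -322.12270705    0.        ] [ 812.01399303 -563.63790694    0.        ]
[191.92661639 572.93296286 642.54531488]
100 [377.84128734  71.97010275]
150 [380.99957948  54.1113571 ]
200 [384.33397167  35.25684352]
250 [387.85961478  15.32089053]
100 [301.81175253  44.2394736 ]
150 [302.78293495  27.7504211 ]
200 [303.80194277  10.44937335]
250 [304.87239788  -7.72516322]
```

```bash
python3 -m crank '[{"dx":0,"dy":-27.2,"dz":-50.6,"spin":-0.345},{"dx":0,"dy":-27.2,"dz":-50.6,"spin":-0.345},{"dx":0,"dy":-27.2,"dz":-50.6,"spin":-0.345},{"dx":0,"dy":-27.2,"dz":-50.6,"spin":-0.345},{"dx":0,"dy":-27.2,"dz":-50.6,"spin":-0.345},{"dx":0,"dy":-27.2,"dz":-50.6,"spin":-0.345},{"dx":0,"dy":-27.2,"dz":-50.6,"spin":-0.345},{"dx":0,"dy":-27.2,"dz":-50.6,"spin":-0.345},{"dx":0,"dy":-27.2,"dz":-50.6,"spin":-0.345},{"dx":0,"dy":-27.2,"dz":-50.6,"spin":-0.345},{"dx":7,"dy":-27.2,"dz":-50.6,"spin":-0.345},{"dx":7,"dy":-27.2,"dz":-50.6,"spin":-0.345},{"dx":7,"dy":-27.2,"dz":-50.6,"spin":-0.345},{"dx":7,"dy":-27.2,"dz":-50.6,"spin":-0.345},{"dx":7,"dy":-27.2,"dz":-50.6,"spin":-0.345},{"dx":7,"dy":-27.2,"dz":-50.6,"spin":-0.345},{"dx":7,"dy":-27.2,"dz":-50.6,"spin":-0.345},{"dx":7,"dy":-27.2,"dz":-50.6,"spin":-0.345}]' 20
cat > st.py <<'E'
from h import *
from scipy.spatial.transform import Rotation as Ro
import sys
def axes():
    o=sensors.get_obs();R=Ro.from_euler('xyz',o["tcp_rot"]).as_matrix();return o,R
def st():
    o,R=axes()
    print("t",round(o["time"],2),"pos",o["tool_pos"].round(1),"psi",np.degrees(np.arctan2(R[1,1],R[0,1])).round(1),"F",o["contact_force"].round(1),"w",round(o["grip_width"],1),"q6",o["joint_positions"][5].round(2),"tilt",R[2].round(3))
def to(x,y,z,psi=None):
    o,R=axes();d=R.T@(np.array([x,y,z])-o["tool_pos"])/10
    p=np.degrees(np.arctan2(R[1,1],R[0,1]))
    print("dx dy dz",d.round(2),"spin",None if psi is None else np.round(np.radians((p-psi+180)%360-180),3))
if __name__=="__main__": st()
E
python3 st.py; python3 - <<'E'
from h import *
c=capture("top");cv2.imwrite("pics/t2.png",c["frame"])
c=capture("side");crop(c,"s2.png",120,80,370,285,3)
E
```

```text
time: 1.8
tool_pos: [562.0, -63.7, 157.4]
tcp_rot: [1.669, 1.57, -0.776]
contact_force: [0.2, -0.8, -0.5]
grip_width: 18.5
t 1.8 pos [562.  -63.7 157.4] psi -50.1 F [ 0.2 -0.8 -0.5] w 18.5 q6 0.63 tilt [-1.     0.001 -0.   ]
```

View pics/t2.png

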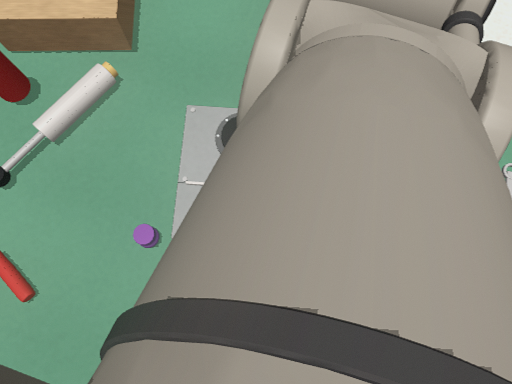

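View pics/s2.png

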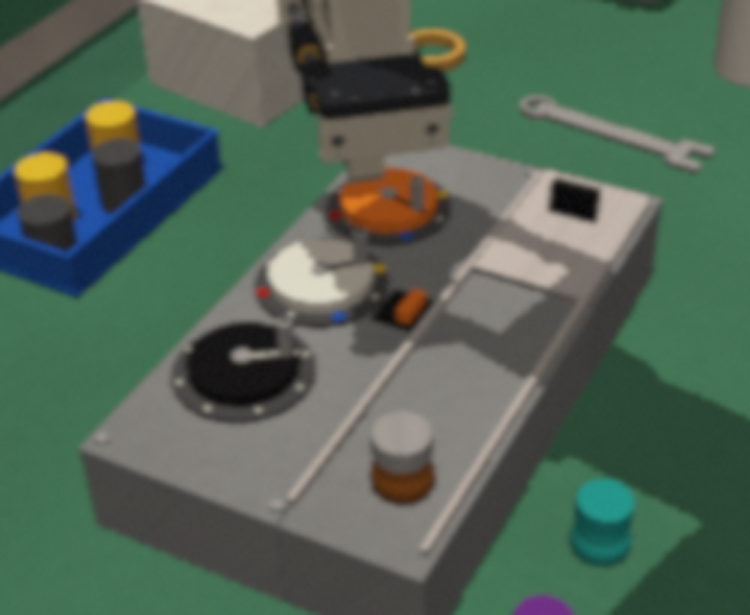

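```bash
python3 - <<'E'
from st import *
to(562.9,-62.4,94,-50)
E
```

```text
dx dy dz [ 6.37 -0.07 -0.17] spin -0.002
```

```bash
python3 -m crank '[{"dx":2,"dy":-0.05,"dz":-0.1},{"dx":3.5,"dy":-0.05,"dz":-0.1},{"dx":4.5,"dy":-0.05,"dz":-0.1},{"dx":5.5,"dy":-0.05,"dz":-0.1},{"dx":6.2,"dy":-0.05,"dz":-0.1},{"dx":6.2,"dy":-0.05,"dz":-0.1},{"dx":6.2,"dy":-0.05,"dz":-0.1}]'
python3 -m crank '[{"dx":0},{"dx":0},{"dx":0},{"dx":0}]' 14
python3 st.py;python3 - <<'E'
from h import *
c=capture("side");crop(c,"s3.png",180,90,330,240,5)
E
```

```text
t 1.9 pos [562.  -64.  157.7] psi -50.1 F [-0.4 -0.6  0.2] w 18.8 q6 0.63 tilt [-1.     0.001 -0.001]invalid input at $[0]: expected keys dx, dy, dz, spin
invalid input at $[0]: expected keys dx, dy, dz, spin
```

View pics/s3.png

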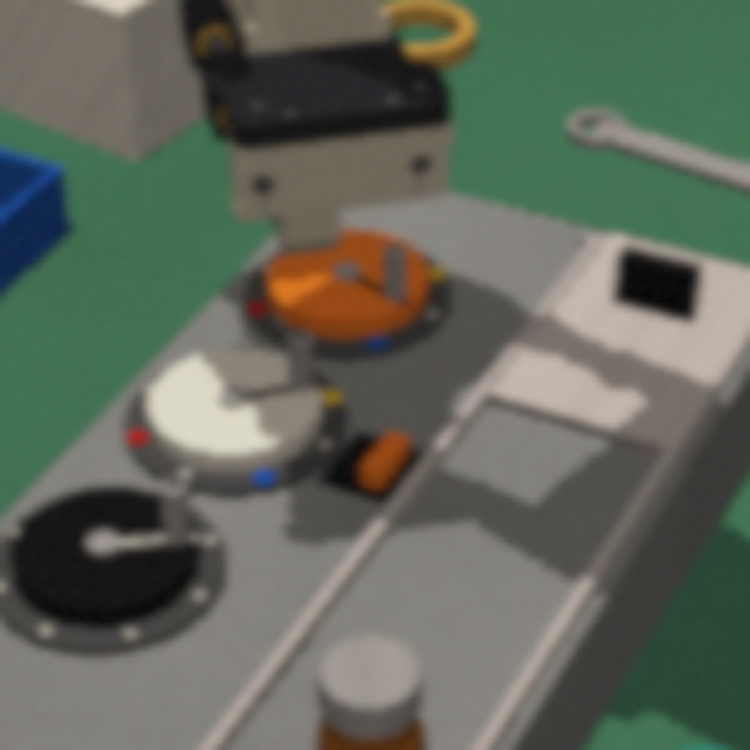

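```bash
python3 -m crank '[{"dx":2,"dy":-0.05,"dz":-0.1,"spin":0},{"dx":3.5,"dy":-0.05,"dz":-0.1,"spin":0},{"dx":4.5,"dy":-0.05,"dz":-0.1,"spin":0},{"dx":5.5,"dy":-0.05,"dz":-0.1,"spin":0},{"dx":6.2,"dy":-0.05,"dz":-0.1,"spin":0},{"dx":6.2,"dy":-0.05,"dz":-0.1,"spin":0},{"dx":6.2,"dy":-0.05,"dz":-0.1,"spin":0}]'
python3 -m crank '[{"dx":0,"dy":0,"dz":0,"spin":0},{"dx":0,"dy":0,"dz":0,"spin":0},{"dx":0,"dy":0,"dz":0,"spin":0}]' 14
python3 st.py;python3 - <<'E'
from h import *
c=capture("side");crop(c,"s4.png",180,90,330,240,5)
E
```

```text
time: 2.53
tool_pos: [562.8, -61.7, 94.8]
tcp_rot: [1.091, 1.571, -1.353]
contact_force: [0.1, -0.3, -0.4]
grip_width: 18.0
time: 2.78
tool_pos: [563.1, -61.6, 95.3]
tcp_rot: [2.119, 1.57, -0.324]
contact_force: [-0.9, 0.1, 0.2]
grip_width: 12.9
t 2.78 pos [563.1 -61.6  95.3] psi -50.0 F [-0.9  0.1  0.2] w 12.9 q6 0.63 tilt [-1.     0.001 -0.001]
```

View pics/s4.png

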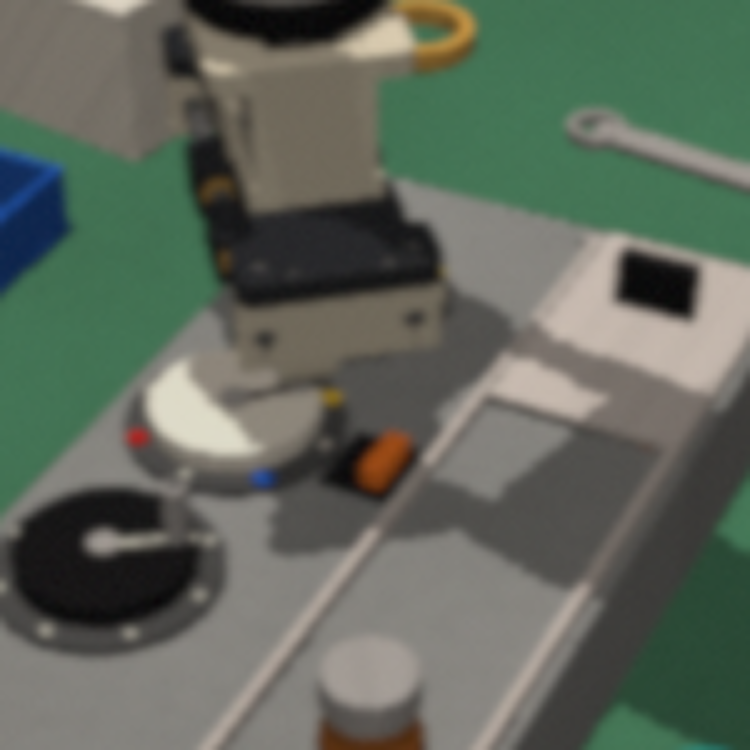

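```bash
cat >> st.py <<'E'
def arc(c,th0,th1,n,r=28.,psi0=None,k=1.0,hold=2):
    """rows for TCP on circle; spin follows k*dtheta"""
    o,R=axes()
    for i in list(range(1,n+1)):
        th=np.radians(th0+(th1-th0)*i/n)
        p=np.array([c[0]+r*np.cos(th),c[1]+r*np.sin(th),o["tool_pos"][2]])
        d=R.T@(p-o["tool_pos"])/10
        print('{"dx":0,"dy":%.1f,"dz":%.1f,"spin":%.2f}'%(d[1],d[2],-np.radians((th1-th0)*i/n)*k))
E
python3 - <<'E'
from st import *
o,R=axes();C=(584.5,-44);e=o["tool_pos"][:2]-C;print(np.hypot(*e),np.degrees(np.arctan2(e[1],e[0]))%360)
arc(C,219.5,133,16)
E
```

```text
27.776002380077763 219.35934967055445
{"dx":0,"dy":-0.3,"dz":0.0,"spin":0.09}
{"dx":0,"dy":-0.5,"dz":-0.0,"spin":0.19}
{"dx":0,"dy":-0.8,"dz":-0.1,"spin":0.28}
{"dx":0,"dy":-1.0,"dz":-0.2,"spin":0.38}
{"dx":0,"dy":-1.3,"dz":-0.3,"spin":0.47}
{"dx":0,"dy":-1.5,"dz":-0.4,"spin":0.57}
{"dx":0,"dy":-1.7,"dz":-0.6,"spin":0.66}
{"dx":0,"dy":-1.9,"dz":-0.8,"spin":0.75}
{"dx":0,"dy":-2.1,"dz":-0.9,"spin":0.85}
{"dx":0,"dy":-2.3,"dz":-1.2,"spin":0.94}
{"dx":0,"dy":-2.4,"dz":-1.4,"spin":1.04}
{"dx":0,"dy":-2.5,"dz":-1.6,"spin":1.13}
{"dx":0,"dy":-2.6,"dz":-1.9,"spin":1.23}
{"dx":0,"dy":-2.7,"dz":-2.1,"spin":1.32}
{"dx":0,"dy":-2.7,"dz":-2.4,"spin":1.42}
{"dx":0,"dy":-2.8,"dz":-2.6,"spin":1.51}
```

```bash
python3 -m crank '[{"dx":0,"dy":-0.3,"dz":0.0,"spin":0.09},{"dx":0,"dy":-0.5,"dz":0,"spin":0.19},{"dx":0,"dy":-0.8,"dz":-0.1,"spin":0.28},{"dx":0,"dy":-1.0,"dz":-0.2,"spin":0.38},{"dx":0,"dy":-1.3,"dz":-0.3,"spin":0.47},{"dx":0,"dy":-1.5,"dz":-0.4,"spin":0.57},{"dx":0,"dy":-1.7,"dz":-0.6,"spin":0.66},{"dx":0,"dy":-1.9,"dz":-0.8,"spin":0.75}]'
python3 -m crank '[{"dx":0,"dy":0,"dz":0,"spin":0}]'
python3 - <<'E'
from st import *
st()
C=(584.5,-44);o,R=axes();e=o["tool_pos"][:2]-C;print(np.hypot(*e),np.degrees(np.arctan2(e[1],e[0]))%360)
arc(C,np.degrees(np.arctan2(e[1],e[0]))%360,133,8)
c=capture("side");crop(c,"s5.png",180,90,330,240,5)
E
```

```text
time: 3.5
tool_pos: [556.9, -42.5, 95.2]
tcp_rot: [2.205, 1.569, -0.993]
contact_force: [-0.6, -2.8, -0.1]
grip_width: 12.8
time: 3.58
tool_pos: [556.9, -42.0, 95.1]
tcp_rot: [2.416, 1.57, -0.78]
contact_force: [-0.1, -2.1, 1.1]
grip_width: 12.6
t 3.58 pos [556.9 -42.   95.1] psi -93.1 F [-0.1 -2.1  1.1] w 12.6 q6 1.41 tilt [-1.     0.001 -0.001]
27.679138880115932 175.80449317993444
{"dx":0,"dy":-0.3,"dz":0.0,"spin":0.09}
{"dx":0,"dy":-0.5,"dz":-0.0,"spin":0.19}
{"dx":0,"dy":-0.8,"dz":-0.1,"spin":0.28}
{"dx":0,"dy":-1.0,"dz":-0.2,"spin":0.37}
{"dx":0,"dy":-1.3,"dz":-0.3,"spin":0.47}
{"dx":0,"dy":-1.5,"dz":-0.4,"spin":0.56}
{"dx":0,"dy":-1.7,"dz":-0.6,"spin":0.65}
{"dx":0,"dy":-1.9,"dz":-0.7,"spin":0.75}
```

View pics/s5.png

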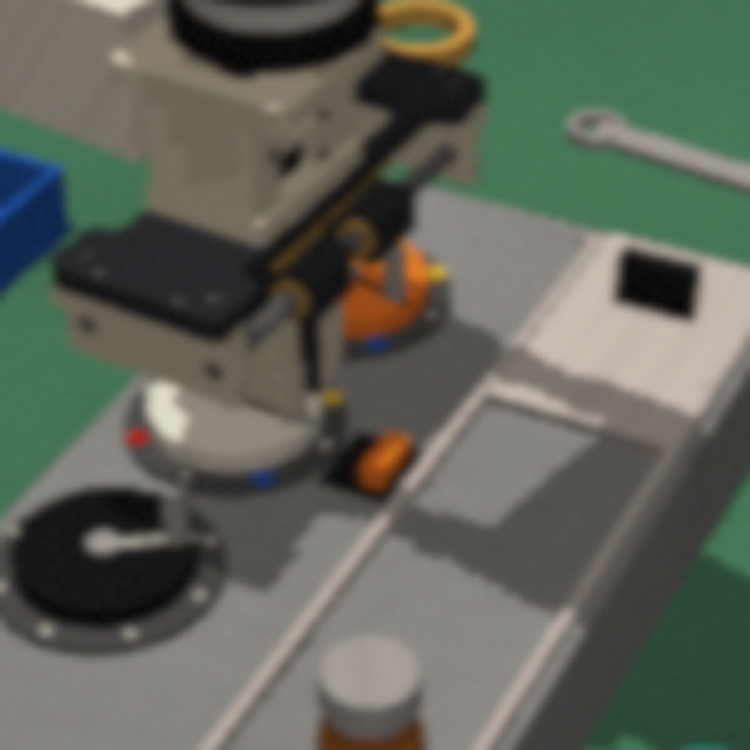

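```bash
python3 -m crank '[{"dx":0,"dy":-0.3,"dz":0.0,"spin":0.09},{"dx":0,"dy":-0.5,"dz":0,"spin":0.19},{"dx":0,"dy":-0.8,"dz":-0.1,"spin":0.28},{"dx":0,"dy":-1.0,"dz":-0.2,"spin":0.37},{"dx":0,"dy":-1.3,"dz":-0.3,"spin":0.47},{"dx":0,"dy":-1.5,"dz":-0.4,"spin":0.56},{"dx":0,"dy":-1.7,"dz":-0.6,"spin":0.65},{"dx":0,"dy":-1.9,"dz":-0.7,"spin":0.75},{"dx":0,"dy":-1.9,"dz":-0.7,"spin":0.75},{"dx":0,"dy":-1.9,"dz":-0.7,"spin":0.75}]'
python3 - <<'E'
from st import *
st()
C=(584.5,-44);o,R=axes();e=o["tool_pos"][:2]-C;print(np.hypot(*e),np.degrees(np.arctan2(e[1],e[0]))%360)
E
```

```text
time: 4.47
tool_pos: [564.6, -23.2, 94.7]
tcp_rot: [-1.456, 1.571, 0.889]
contact_force: [-0.9, 1.1, -0.8]
grip_width: 13.0
t 4.47 pos [564.6 -23.2  94.7] psi -135.7 F [-0.9  1.1 -0.8] w 13.0 q6 2.19 tilt [-1. -0.  0.]
28.78215354241481 133.61861631572324
```

```bash
python3 -m crank '[{"dx":0,"dy":0,"dz":0,"spin":0},{"dx":0,"dy":0,"dz":0,"spin":0},{"dx":-2,"dy":0,"dz":0,"spin":0},{"dx":-4,"dy":0,"dz":0,"spin":0},{"dx":-5.5,"dy":0,"dz":0,"spin":0},{"dx":-5.5,"dy":0,"dz":0,"spin":0}]' 20
python3 - <<'E'
from st import *
st()
# orange stud 163.2 deg about (586,-144.2)
to(586+28*np.cos(np.radians(163.2)),-144.2+28*np.sin(np.radians(163.2)),150,-107)
E
```

```text
time: 4.97
tool_pos: [566.4, -23.6, 152.9]
tcp_rot: [-2.512, 1.565, -0.17]
contact_force: [1.4, -0.6, 0.1]
grip_width: 18.3
t 4.97 pos [566.4 -23.6 152.9] psi -135.9 F [ 1.4 -0.6  0.1] w 18.3 q6 2.19 tilt [-1.    -0.004 -0.005]
dx dy dz [ 0.3   8.36 -7.57] spin -0.504
```

```bash
python3 -m crank '[{"dx":0,"dy":2.8,"dz":-2.5,"spin":-0.1},{"dx":0,"dy":5.6,"dz":-5,"spin":-0.2},{"dx":0,"dy":8.4,"dz":-7.6,"spin":-0.3},{"dx":0,"dy":8.4,"dz":-7.6,"spin":-0.4},{"dx":0,"dy":8.4,"dz":-7.6,"spin":-0.5},{"dx":0,"dy":8.4,"dz":-7.6,"spin":-0.5},{"dx":0,"dy":8.4,"dz":-7.6,"spin":-0.5}]'
python3 - <<'E'
from st import *
st();to(558.8,-136,95,-107)
c=capture("side");crop(c,"s6.png",180,90,330,240,5)
E
```

```text
time: 5.55
tool_pos: [556.7, -136.2, 148.9]
tcp_rot: [-0.081, 1.57, 2.756]
contact_force: [0.3, -0.6, 0.1]
grip_width: 18.5
t 5.55 pos [ 556.7 -136.2  148.9] psi -107.4 F [ 0.3 -0.6  0.1] w 18.5 q6 1.5 tilt [-1.    -0.     0.001]
dx dy dz [ 5.39 -0.08 -0.2 ] spin -0.008
```

View pics/s6.png

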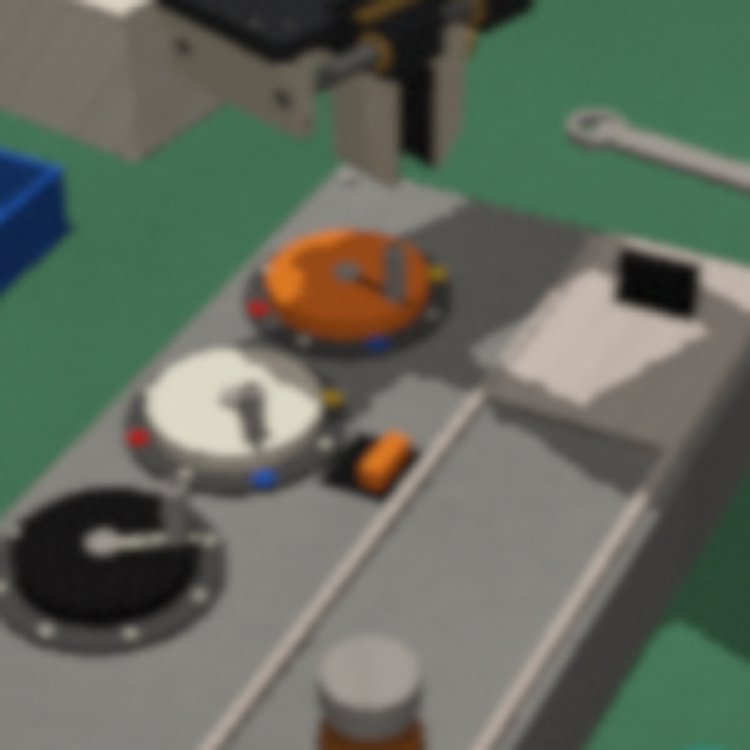

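```bash
python3 -m crank '[{"dx":2,"dy":-0.1,"dz":-0.2,"spin":0},{"dx":3.5,"dy":-0.1,"dz":-0.2,"spin":0},{"dx":4.5,"dy":-0.1,"dz":-0.2,"spin":0},{"dx":5.3,"dy":-0.1,"dz":-0.2,"spin":0},{"dx":5.3,"dy":-0.1,"dz":-0.2,"spin":0},{"dx":5.3,"dy":-0.1,"dz":-0.2,"spin":0}]'
python3 -m crank '[{"dx":0,"dy":0,"dz":0,"spin":0},{"dx":0,"dy":0,"dz":0,"spin":0},{"dx":0,"dy":0,"dz":0,"spin":0}]' 14
python3 - <<'E'
from st import *
st()
C=(586,-144.2);o,R=axes();e=o["tool_pos"][:2]-C;a=np.degrees(np.arctan2(e[1],e[0]))%360;print(np.hypot(*e),a)
arc(C,a,a+80,14)
E
```

```text
time: 6.1
tool_pos: [559.3, -135.7, 96.7]
tcp_rot: [0.182, 1.57, 3.021]
contact_force: [0.9, 0.1, 0.9]
grip_width: 18.3
time: 6.35
tool_pos: [559.7, -136.1, 97.5]
tcp_rot: [2.999, 1.569, -0.445]
contact_force: [0.0, 0.0, -0.4]
grip_width: 12.7
t 6.35 pos [ 559.7 -136.1   97.5] psi -107.3 F [ 0.   0.  -0.4] w 12.7 q6 1.5 tilt [-1.     0.    -0.001]
27.52677648140521 162.86884970821137
{"dx":0,"dy":0.3,"dz":0.0,"spin":-0.10}
{"dx":0,"dy":0.6,"dz":-0.0,"spin":-0.20}
{"dx":0,"dy":0.8,"dz":-0.1,"spin":-0.30}
{"dx":0,"dy":1.1,"dz":-0.2,"spin":-0.40}
{"dx":0,"dy":1.3,"dz":-0.3,"spin":-0.50}
{"dx":0,"dy":1.6,"dz":-0.4,"spin":-0.60}
{"dx":0,"dy":1.8,"dz":-0.6,"spin":-0.70}
{"dx":0,"dy":2.0,"dz":-0.8,"spin":-0.80}
{"dx":0,"dy":2.2,"dz":-1.0,"spin":-0.90}
{"dx":0,"dy":2.3,"dz":-1.2,"spin":-1.00}
{"dx":0,"dy":2.5,"dz":-1.5,"spin":-1.10}
{"dx":0,"dy":2.6,"dz":-1.7,"spin":-1.20}
{"dx":0,"dy":2.7,"dz":-2.0,"spin":-1.30}
{"dx":0,"dy":2.8,"dz":-2.3,"spin":-1.40}
```

```bash
python3 -m crank '[{"dx":0.1,"dy":0.3,"dz":0.0,"spin":-0.10},{"dx":0.2,"dy":0.6,"dz":0,"spin":-0.20},{"dx":0.2,"dy":0.8,"dz":-0.1,"spin":-0.30},{"dx":0.2,"dy":1.1,"dz":-0.2,"spin":-0.40},{"dx":0.2,"dy":1.3,"dz":-0.3,"spin":-0.50},{"dx":0.2,"dy":1.6,"dz":-0.4,"spin":-0.60},{"dx":0.2,"dy":1.8,"dz":-0.6,"spin":-0.70},{"dx":0.2,"dy":2.0,"dz":-0.8,"spin":-0.80},{"dx":0.2,"dy":2.2,"dz":-1.0,"spin":-0.90},{"dx":0.2,"dy":2.3,"dz":-1.2,"spin":-1.00},{"dx":0.2,"dy":2.5,"dz":-1.5,"spin":-1.10},{"dx":0.2,"dy":2.6,"dz":-1.7,"spin":-1.20},{"dx":0.2,"dy":2.7,"dz":-2.0,"spin":-1.30},{"dx":0.2,"dy":2.8,"dz":-2.3,"spin":-1.40},{"dx":0.2,"dy":2.8,"dz":-2.3,"spin":-1.40}]'
python3 - <<'E'
from st import *
st()
C=(586,-144.2);o,R=axes();e=o["tool_pos"][:2]-C;a=np.degrees(np.arctan2(e[1],e[0]))%360;print(np.hypot(*e),a)
arc(C,a,319,12)
E
```

```text
time: 7.6
tool_pos: [573.0, -169.6, 95.2]
tcp_rot: [1.23, 1.571, -0.81]
contact_force: [-1.6, 0.3, 1.5]
grip_width: 12.7
t 7.6 pos [ 573.  -169.6   95.2] psi -26.9 F [-1.6  0.3  1.5] w 12.7 q6 0.05 tilt [-1.  0.  0.]
28.55603304685434 242.88091676348444
{"dx":0,"dy":0.3,"dz":-0.1,"spin":-0.11}
{"dx":0,"dy":0.6,"dz":-0.1,"spin":-0.22}
{"dx":0,"dy":0.9,"dz":-0.2,"spin":-0.33}
{"dx":0,"dy":1.2,"dz":-0.3,"spin":-0.44}
{"dx":0,"dy":1.5,"dz":-0.5,"spin":-0.55}
{"dx":0,"dy":1.7,"dz":-0.6,"spin":-0.66}
{"dx":0,"dy":2.0,"dz":-0.8,"spin":-0.77}
{"dx":0,"dy":2.2,"dz":-1.1,"spin":-0.89}
{"dx":0,"dy":2.4,"dz":-1.3,"spin":-1.00}
{"dx":0,"dy":2.5,"dz":-1.6,"spin":-1.11}
{"dx":0,"dy":2.6,"dz":-1.9,"spin":-1.22}
{"dx":0,"dy":2.7,"dz":-2.2,"spin":-1.33}
```

```bash
python3 -m crank '[{"dx":0,"dy":0.3,"dz":-0.1,"spin":-0.11},{"dx":0,"dy":0.6,"dz":-0.1,"spin":-0.22},{"dx":0,"dy":0.9,"dz":-0.2,"spin":-0.33},{"dx":0,"dy":1.2,"dz":-0.3,"spin":-0.44},{"dx":0,"dy":1.5,"dz":-0.5,"spin":-0.55},{"dx":0,"dy":1.7,"dz":-0.6,"spin":-0.66},{"dx":0,"dy":2.0,"dz":-0.8,"spin":-0.77},{"dx":0,"dy":2.2,"dz":-1.1,"spin":-0.89},{"dx":0,"dy":2.4,"dz":-1.3,"spin":-1.0},{"dx":0,"dy":2.5,"dz":-1.6,"spin":-1.11},{"dx":0,"dy":2.6,"dz":-1.9,"spin":-1.22},{"dx":0,"dy":2.7,"dz":-2.2,"spin":-1.33},{"dx":0,"dy":2.7,"dz":-2.2,"spin":-1.33},{"dx":0,"dy":2.7,"dz":-2.2,"spin":-1.33}]'
python3 - <<'E'
from st import *
st()
C=(586,-144.2);o,R=axes();e=o["tool_pos"][:2]-C;a=np.degrees(np.arctan2(e[1],e[0]))%360;print(np.hypot(*e),a)
E
python3 -m crank '[{"dx":0,"dy":0,"dz":0,"spin":0},{"dx":0,"dy":0,"dz":0,"spin":0},{"dx":-2,"dy":0,"dz":0,"spin":0},{"dx":-4,"dy":0,"dz":0,"spin":0},{"dx":-5.5,"dy":0,"dz":0,"spin":0},{"dx":-5.5,"dy":0,"dz":0,"spin":0}]' 20
python3 - <<'E'
from st import *
st()
# black stud: c (583.1,56.6) ang 213.2
to(559.6,41.3,150,-57)
to(559.6,41.3,150,123)
E
```

```text
time: 8.77
tool_pos: [607.2, -162.2, 95.0]
tcp_rot: [0.322, 1.57, -0.397]
contact_force: [-0.8, 0.2, -0.2]
grip_width: 13.0
t 8.77 pos [ 607.2 -162.2   95. ] psi 48.8 F [-0.8  0.2 -0.2] w 13.0 q6 -1.23 tilt [-1.     0.     0.001]
27.804962755806226 319.525001409159
time: 9.27
tool_pos: [608.6, -162.9, 153.3]
tcp_rot: [0.341, 1.564, -0.375]
contact_force: [0.1, -0.2, -0.1]
grip_width: 18.5
t 9.27 pos [ 608.6 -162.9  153.3] psi 49.0 F [ 0.1 -0.2 -0.1] w 18.5 q6 -1.24 tilt [-1.     0.002  0.006]
dx dy dz [  0.25  12.19 -17.1 ] spin 1.85
dx dy dz [  0.25  12.19 -17.1 ] spin -1.292
```

```bash
python3 -m crank '[{"dx":0,"dy":2.4,"dz":-3.4,"spin":0.12},{"dx":0,"dy":4.8,"dz":-6.8,"spin":0.24},{"dx":0,"dy":7.2,"dz":-10.2,"spin":0.36},{"dx":0,"dy":9.6,"dz":-13.6,"spin":0.48},{"dx":0,"dy":12.2,"dz":-17.1,"spin":0.6},{"dx":0,"dy":12.2,"dz":-17.1,"spin":0.72},{"dx":0,"dy":12.2,"dz":-17.1,"spin":0.84},{"dx":0,"dy":12.2,"dz":-17.1,"spin":0.96},{"dx":0,"dy":12.2,"dz":-17.1,"spin":1.08},{"dx":0,"dy":12.2,"dz":-17.1,"spin":1.2},{"dx":0,"dy":12.2,"dz":-17.1,"spin":1.32},{"dx":0,"dy":12.2,"dz":-17.1,"spin":1.44},{"dx":0,"dy":12.2,"dz":-17.1,"spin":1.56},{"dx":0,"dy":12.2,"dz":-17.1,"spin":1.68},{"dx":0,"dy":12.2,"dz":-17.1,"spin":1.8},{"dx":0,"dy":12.2,"dz":-17.1,"spin":1.85},{"dx":0,"dy":12.2,"dz":-17.1,"spin":1.85}]'
python3 - <<'E'
from st import *
st();to(559.5,41.2,95,-57)
c=capture("side");crop(c,"s7.png",180,90,330,240,5)
E
```

```text
time: 10.68
tool_pos: [557.1, 41.9, 148.7]
tcp_rot: [-0.6, 1.569, 3.116]
contact_force: [-0.2, -0.2, 0.4]
grip_width: 18.1
t 10.68 pos [557.1  41.9 148.7] psi -57.1 F [-0.2 -0.2  0.4] w 18.1 q6 0.93 tilt [-1.    -0.001  0.001]
dx dy dz [ 5.37  0.19 -0.17] spin -0.001
```

View pics/s7.png

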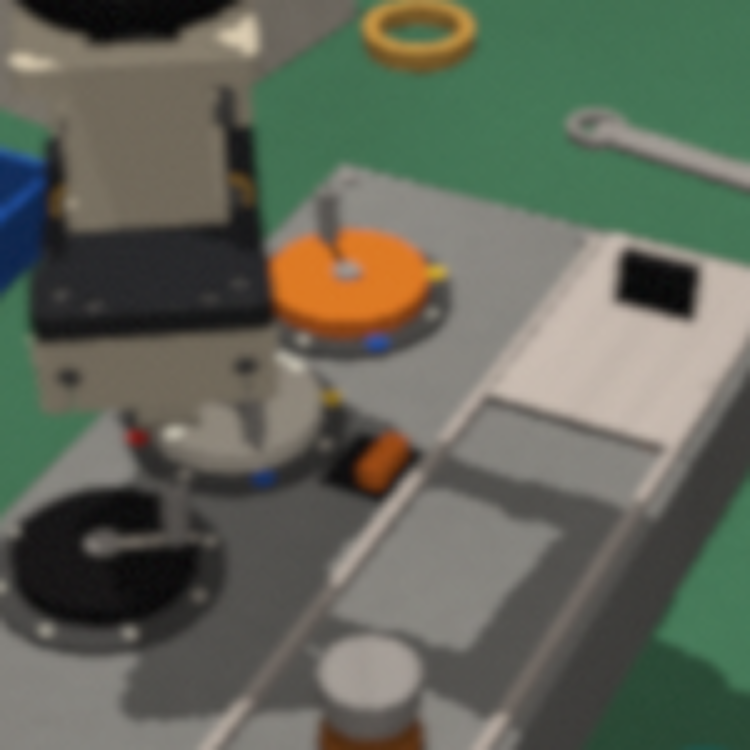

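```bash
python3 - <<'E'
from h import *
c=capture("side")
for n,x,y,C in(("o",327,198,(586,-144.2)),("w",246,390,(584.5,-44))):
    p=p2w(c,180+x/5-.4,90+y/5-.4,110)[:2];e=p-C;print(n,p,np.hypot(*e),np.degrees(np.arctan2(e[1],e[0])))
for n,x,y,C in(("ohub",347,271,0),("whub",240,398,0),("bhub",102,543,0)): print(n,p2w(c,180+x/5-.4,90+y/5-.4,84))
print((w2p(c,[562.4+2,-24.4,110])-[180,90])*5+2)
E
python3 -m crank '[{"dx":2,"dy":0.2,"dz":-0.2,"spin":0},{"dx":3.5,"dy":0.2,"dz":-0.2,"spin":0},{"dx":4.5,"dy":0.2,"dz":-0.2,"spin":0},{"dx":5.3,"dy":0.2,"dz":-0.2,"spin":0},{"dx":5.3,"dy":0.2,"dz":-0.2,"spin":0},{"dx":5.3,"dy":0.2,"dz":-0.2,"spin":0}]'
python3 -m crank '[{"dx":0,"dy":0,"dz":0,"spin":0},{"dx":0,"dy":0,"dz":0,"spin":0},{"dx":0,"dy":0,"dz":0,"spin":0}]' 14
python3 - <<'E'
from st import *
st()
C=(583.1,56.6);o,R=axes();e=o["tool_pos"][:2]-C;a=np.degrees(np.arctan2(e[1],e[0]))%360;print(np.hypot(*e),a)
arc(C,a,a+60,20)
E
```

```text
o [ 604.88043925 -157.29733227] 22.978492095391395 -34.74898692935396
w [566.7732598  -21.71801455] 28.473218885622764 128.50448613922364
ohub [ 588.92489089 -145.06920519   84.        ]
whub [584.54645712 -44.99762566  84.        ]
bhub [585.5645554   56.16576992  84.        ]
[254.72390038 387.95450263]
time: 11.28
tool_pos: [560.3, 41.4, 96.6]
tcp_rot: [-0.495, 1.57, -3.058]
contact_force: [0.1, -0.0, -0.3]
grip_width: 18.2
time: 11.53
tool_pos: [560.8, 41.3, 97.5]
tcp_rot: [2.425, 1.569, -0.139]
contact_force: [0.1, 0.1, 0.2]
grip_width: 13.2
t 11.53 pos [560.8  41.3  97.5] psi -56.9 F [0.1 0.1 0.2] w 13.2 q6 0.93 tilt [-1.     0.001 -0.001]
27.038755184252537 214.42137196930804
{"dx":0,"dy":0.1,"dz":0.1,"spin":-0.05}
{"dx":0,"dy":0.3,"dz":0.1,"spin":-0.10}
{"dx":0,"dy":0.4,"dz":0.1,"spin":-0.16}
{"dx":0,"dy":0.6,"dz":0.0,"spin":-0.21}
{"dx":0,"dy":0.7,"dz":-0.0,"spin":-0.26}
{"dx":0,"dy":0.9,"dz":-0.1,"spin":-0.31}
{"dx":0,"dy":1.0,"dz":-0.1,"spin":-0.37}
{"dx":0,"dy":1.1,"dz":-0.2,"spin":-0.42}
{"dx":0,"dy":1.3,"dz":-0.2,"spin":-0.47}
{"dx":0,"dy":1.4,"dz":-0.3,"spin":-0.52}
{"dx":0,"dy":1.5,"dz":-0.4,"spin":-0.58}
{"dx":0,"dy":1.6,"dz":-0.5,"spin":-0.63}
{"dx":0,"dy":1.7,"dz":-0.6,"spin":-0.68}
{"dx":0,"dy":1.9,"dz":-0.7,"spin":-0.73}
{"dx":0,"dy":2.0,"dz":-0.8,"spin":-0.79}
{"dx":0,"dy":2.1,"dz":-0.9,"spin":-0.84}
{"dx":0,"dy":2.2,"dz":-1.0,"spin":-0.89}
{"dx":0,"dy":2.2,"dz":-1.1,"spin":-0.94}
{"dx":0,"dy":2.3,"dz":-1.2,"spin":-0.99}
{"dx":0,"dy":2.4,"dz":-1.4,"spin":-1.05}
```

```bash
cat > chk.py <<'E'
from st import *
import sys
o,R=axes();F=o["contact_force"];C=(583.1,56.6);e=o["tool_pos"][:2]-C
h=np.hypot(F[0],F[1]);print("F",h.round(1),"ang",(np.degrees(np.arctan2(e[1],e[0]))%360).round(1),"r",np.hypot(*e).round(1),"t",round(o["time"],2))
sys.exit(1 if h>7 else 0)
E
python3 -m crank '[{"dx":0.2,"dy":0,"dz":0.1,"spin":0},{"dx":0.2,"dy":0,"dz":0.1,"spin":0}]' >/dev/null && python3 chk.py &&
python3 -m crank '[{"dx":0,"dy":0.12,"dz":0,"spin":-0.044},{"dx":0,"dy":0.24,"dz":-0.01,"spin":-0.087},{"dx":0,"dy":0.24,"dz":-0.01,"spin":-0.087}]' >/dev/null && python3 chk.py &&
python3 -m crank '[{"dx":0,"dy":0.12,"dz":0,"spin":-0.044},{"dx":0,"dy":0.24,"dz":-0.01,"spin":-0.087},{"dx":0,"dy":0.24,"dz":-0.01,"spin":-0.087}]' >/dev/null && python3 chk.py &&
python3 -m crank '[{"dx":0,"dy":0.12,"dz":0,"spin":-0.044},{"dx":0,"dy":0.24,"dz":-0.01,"spin":-0.087},{"dx":0,"dy":0.24,"dz":-0.01,"spin":-0.087}]' >/dev/null && python3 chk.py &&
python3 -m crank '[{"dx":0,"dy":0.12,"dz":0,"spin":-0.044},{"dx":0,"dy":0.24,"dz":-0.01,"spin":-0.087},{"dx":0,"dy":0.24,"dz":-0.01,"spin":-0.087}]' >/dev/null && python3 chk.py &&
python3 -m crank '[{"dx":0,"dy":0.12,"dz":0,"spin":-0.044},{"dx":0,"dy":0.24,"dz":-0.01,"spin":-0.087},{"dx":0,"dy":0.24,"dz":-0.01,"spin":-0.087}]' >/dev/null && python3 chk.py &&
python3 -m crank '[{"dx":0,"dy":0.12,"dz":0,"spin":-0.044},{"dx":0,"dy":0.24,"dz":-0.01,"spin":-0.087},{"dx":0,"dy":0.24,"dz":-0.01,"spin":-0.087}]' >/dev/null && python3 chk.py; python3 st.py
```

```text
F 0.7 ang 213.7 r 28.6 t 11.7
F 3.6 ang 217.1 r 28.6 t 11.95
F 4.8 ang 221.7 r 28.6 t 12.2
F 4.8 ang 226.9 r 28.6 t 12.45
F 3.8 ang 231.6 r 28.6 t 12.7
F 4.6 ang 237.0 r 28.6 t 12.95
F 4.5 ang 242.1 r 28.6 t 13.2
t 13.2 pos [569.7  31.3  94.6] psi -27.1 F [-4.   2.1  1.5] w 12.7 q6 0.39 tilt [-1.    -0.001  0.001]
```

```bash

python3 -m crank '[{"dx":0,"dy":0.12,"dz":0,"spin":-0.044},{"dx":0,"dy":0.24,"dz":-0.01,"spin":-0.087},{"dx":0,"dy":0.24,"dz":-0.01,"spin":-0.087}]' >/dev/null && python3 chk.py &&
python3 -m crank '[{"dx":0,"dy":0.12,"dz":0,"spin":-0.044},{"dx":0,"dy":0.24,"dz":-0.01,"spin":-0.087},{"dx":0,"dy":0.24,"dz":-0.01,"spin":-0.087}]' >/dev/null && python3 chk.py &&
python3 -m crank '[{"dx":0,"dy":0.12,"dz":0,"spin":-0.044},{"dx":0,"dy":0.24,"dz":-0.01,"spin":-0.087},{"dx":0,"dy":0.24,"dz":-0.01,"spin":-0.087}]' >/dev/null && python3 chk.py &&
python3 -m crank '[{"dx":0,"dy":0.12,"dz":0,"spin":-0.044},{"dx":0,"dy":0.24,"dz":-0.01,"spin":-0.087},{"dx":0,"dy":0.24,"dz":-0.01,"spin":-0.087}]' >/dev/null && python3 chk.py &&
python3 -m crank '[{"dx":0,"dy":0.12,"dz":0,"spin":-0.044},{"dx":0,"dy":0.24,"dz":-0.01,"spin":-0.087},{"dx":0,"dy":0.24,"dz":-0.01,"spin":-0.087}]' >/dev/null && python3 chk.py &&
python3 -m crank '[{"dx":0,"dy":0.12,"dz":0,"spin":-0.044},{"dx":0,"dy":0.24,"dz":-0.01,"spin":-0.087},{"dx":0,"dy":0.24,"dz":-0.01,"spin":-0.087}]' >/dev/null && python3 chk.py &&
python3 -m crank '[{"dx":0,"dy":0.12,"dz":0,"spin":-0.044},{"dx":0,"dy":0.24,"dz":-0.01,"spin":-0.087},{"dx":0,"dy":0.24,"dz":-0.01,"spin":-0.087}]' >/dev/null && python3 chk.py &&
python3 -m crank '[{"dx":0,"dy":0.12,"dz":0,"spin":-0.044},{"dx":0,"dy":0.24,"dz":-0.01,"spin":-0.087},{"dx":0,"dy":0.24,"dz":-0.01,"spin":-0.087}]' >/dev/null && python3 chk.py; python3 st.py;  python3 - <<'E'
from h import *
c=capture("side");crop(c,"s8.png",180,90,330,240,5)
E
```

```text
F 4.9 ang 246.4 r 28.7 t 13.45
F 4.5 ang 252.0 r 28.7 t 13.7
F 4.0 ang 256.9 r 28.7 t 13.95
F 4.6 ang 261.2 r 28.7 t 14.2
F 4.2 ang 266.7 r 28.7 t 14.45
F 4.4 ang 271.6 r 28.7 t 14.7
F 5.4 ang 276.0 r 28.6 t 14.95
F 4.4 ang 281.4 r 28.6 t 15.2
t 15.2 pos [588.8  28.5  94.6] psi 12.7 F [-4.3 -0.6  1.6] w 13.3 q6 -0.3 tilt [-1.    -0.     0.001]
```

View pics/s8.png

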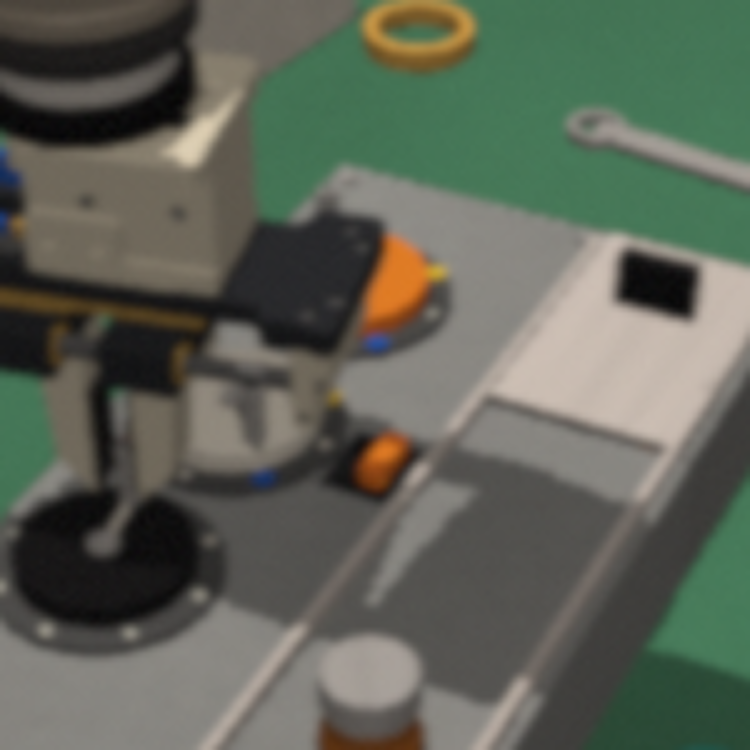

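```bash

python3 -m crank '[{"dx":0,"dy":0.12,"dz":0,"spin":-0.044},{"dx":0,"dy":0.24,"dz":-0.01,"spin":-0.087},{"dx":0,"dy":0.24,"dz":-0.01,"spin":-0.087}]' >/dev/null && python3 chk.py &&
python3 -m crank '[{"dx":0,"dy":0.12,"dz":0,"spin":-0.044},{"dx":0,"dy":0.24,"dz":-0.01,"spin":-0.087},{"dx":0,"dy":0.24,"dz":-0.01,"spin":-0.087}]' >/dev/null && python3 chk.py &&
python3 -m crank '[{"dx":0,"dy":0.12,"dz":0,"spin":-0.044},{"dx":0,"dy":0.24,"dz":-0.01,"spin":-0.087},{"dx":0,"dy":0.24,"dz":-0.01,"spin":-0.087}]' >/dev/null && python3 chk.py &&
python3 -m crank '[{"dx":0,"dy":0.12,"dz":0,"spin":-0.044},{"dx":0,"dy":0.24,"dz":-0.01,"spin":-0.087},{"dx":0,"dy":0.24,"dz":-0.01,"spin":-0.087}]' >/dev/null && python3 chk.py &&
python3 -m crank '[{"dx":0,"dy":0.12,"dz":0,"spin":-0.044},{"dx":0,"dy":0.24,"dz":-0.01,"spin":-0.087},{"dx":0,"dy":0.24,"dz":-0.01,"spin":-0.087}]' >/dev/null && python3 chk.py &&
python3 -m crank '[{"dx":0,"dy":0.12,"dz":0,"spin":-0.044},{"dx":0,"dy":0.24,"dz":-0.01,"spin":-0.087},{"dx":0,"dy":0.24,"dz":-0.01,"spin":-0.087}]' >/dev/null && python3 chk.py &&
python3 -m crank '[{"dx":0,"dy":0.12,"dz":0,"spin":-0.044},{"dx":0,"dy":0.24,"dz":-0.01,"spin":-0.087},{"dx":0,"dy":0.24,"dz":-0.01,"spin":-0.087}]' >/dev/null && python3 chk.py &&
python3 -m crank '[{"dx":0,"dy":0.12,"dz":0,"spin":-0.044},{"dx":0,"dy":0.24,"dz":-0.01,"spin":-0.087},{"dx":0,"dy":0.24,"dz":-0.01,"spin":-0.087}]' >/dev/null && python3 chk.py &&
python3 -m crank '[{"dx":0,"dy":0.12,"dz":0,"spin":-0.044},{"dx":0,"dy":0.24,"dz":-0.01,"spin":-0.087},{"dx":0,"dy":0.24,"dz":-0.01,"spin":-0.087}]' >/dev/null && python3 chk.py &&
python3 -m crank '[{"dx":0,"dy":0.12,"dz":0,"spin":-0.044},{"dx":0,"dy":0.24,"dz":-0.01,"spin":-0.087},{"dx":0,"dy":0.24,"dz":-0.01,"spin":-0.087}]' >/dev/null && python3 chk.py ; python3 st.py;  python3 - <<'E'
from h import *
c=capture("side");crop(c,"s9.png",180,90,330,240,5)
E
```

```text
F 4.4 ang 286.4 r 28.5 t 15.5
F 5.1 ang 290.7 r 28.4 t 15.75
F 4.1 ang 296.2 r 28.5 t 16.0
F 4.9 ang 301.1 r 28.4 t 16.25
F 4.6 ang 305.5 r 28.3 t 16.5
F 3.6 ang 310.9 r 28.3 t 16.75
F 3.7 ang 315.9 r 28.3 t 17.0
F 5.4 ang 320.3 r 28.2 t 17.25
F 4.8 ang 325.8 r 28.2 t 17.5
F 3.9 ang 330.7 r 28.1 t 17.75
t 17.75 pos [607.6  42.9  94.7] psi 62.6 F [-1.6 -3.6 -0. ] w 13.2 q6 -1.15 tilt [-1.     0.     0.001]
```

View pics/s9.png

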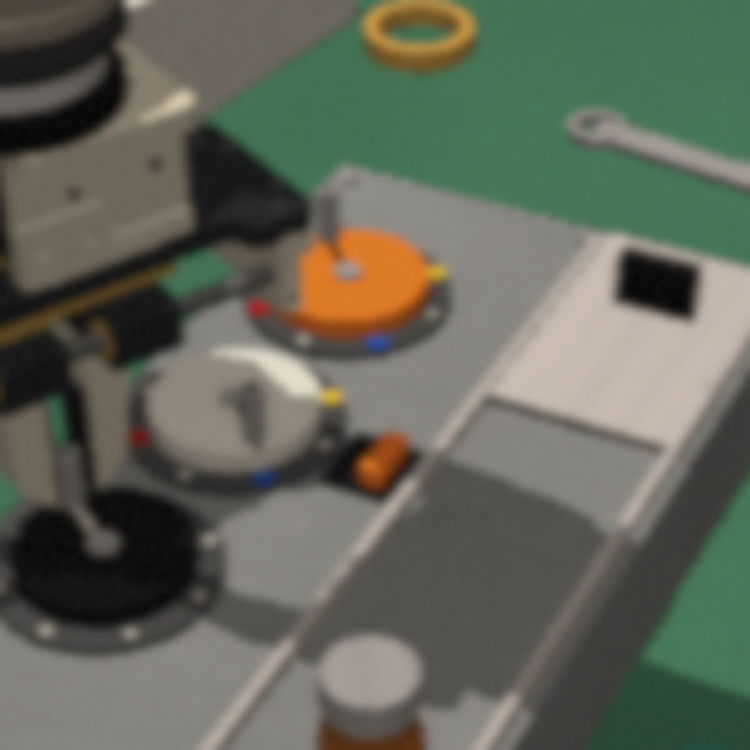

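```bash

python3 -m crank '[{"dx":0,"dy":0.12,"dz":0,"spin":-0.044},{"dx":0,"dy":0.24,"dz":-0.01,"spin":-0.087},{"dx":0,"dy":0.24,"dz":-0.01,"spin":-0.087}]' >/dev/null && python3 chk.py &&
python3 -m crank '[{"dx":0,"dy":0.12,"dz":0,"spin":-0.044},{"dx":0,"dy":0.24,"dz":-0.01,"spin":-0.087},{"dx":0,"dy":0.24,"dz":-0.01,"spin":-0.087}]' >/dev/null && python3 chk.py &&
python3 -m crank '[{"dx":0,"dy":0.12,"dz":0,"spin":-0.044},{"dx":0,"dy":0.24,"dz":-0.01,"spin":-0.087},{"dx":0,"dy":0.24,"dz":-0.01,"spin":-0.087}]' >/dev/null && python3 chk.py &&
python3 -m crank '[{"dx":0,"dy":0.12,"dz":0,"spin":-0.044},{"dx":0,"dy":0.24,"dz":-0.01,"spin":-0.087},{"dx":0,"dy":0.24,"dz":-0.01,"spin":-0.087}]' >/dev/null && python3 chk.py &&
python3 -m crank '[{"dx":0,"dy":0.12,"dz":0,"spin":-0.044},{"dx":0,"dy":0.24,"dz":-0.01,"spin":-0.087},{"dx":0,"dy":0.24,"dz":-0.01,"spin":-0.087}]' >/dev/null && python3 chk.py &&
python3 -m crank '[{"dx":0,"dy":0.12,"dz":0,"spin":-0.044},{"dx":0,"dy":0.24,"dz":-0.01,"spin":-0.087},{"dx":0,"dy":0.24,"dz":-0.01,"spin":-0.087}]' >/dev/null && python3 chk.py  ; python3 st.py;  python3 - <<'E'
from h import *
c=capture("side");crop(c,"s10.png",180,90,330,240,5)
for nm,C,A in(("w",(585.5,-44.5),(128,136,144)),("o",(587.5,-144.6),(-36,-44,-52))):
  print(nm,"hub",(w2p(c,[*C,84])-[180,90])*5+2)
  for a in A:
    t=np.radians(a);x,y=C[0]+28*np.cos(t),C[1]+28*np.sin(t)
    print(a,"base",(w2p(c,[x,y,84])-[180,90])*5+2,"top",(w2p(c,[x,y,110])-[180,90])*5+2)
E
```

```text
F 5.0 ang 335.3 r 28.0 t 18.05
F 4.1 ang 340.7 r 27.9 t 18.3
F 3.7 ang 345.7 r 27.9 t 18.55
F 4.7 ang 350.4 r 27.8 t 18.8
F 4.3 ang 355.8 r 27.7 t 19.05
F 4.6 ang 0.9 r 27.7 t 19.3
t 19.3 pos [610.8  57.   94.8] psi 92.5 F [ 0.  -4.6 -0.4] w 12.9 q6 -1.65 tilt [-1.    -0.     0.001]
w hub [237.35785315 398.0170911 ]
128 base [246.6920555  440.13531209] top [243.62820168 387.95715915]
136 base [256.31140704 438.55012336] top [253.43136983 386.38223748]
144 base [265.53505304 436.1620067 ] top [262.83231722 384.0129    ]
o hub [349.36478033 272.37441438]
-36 base [322.01550856 240.71995528] top [320.55412582 190.92682773]
-44 base [330.17888351 238.80002778] top [328.85611304 189.02890238]
-52 base [338.69358598 237.52316234] top [337.51454088 187.7646901 ]
```

View pics/s10.png

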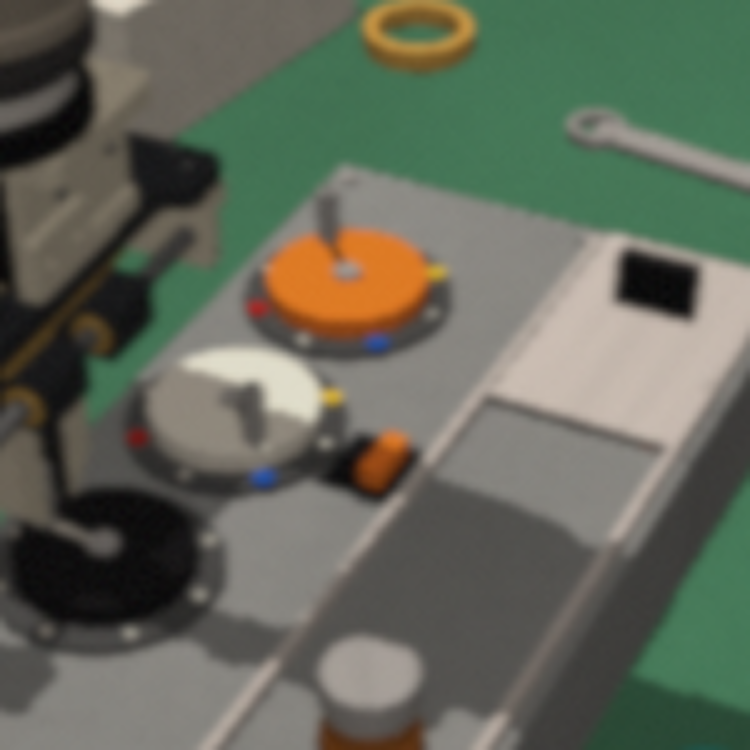

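```bash

python3 -m crank '[{"dx":0,"dy":0.12,"dz":0,"spin":-0.044},{"dx":0,"dy":0.24,"dz":-0.01,"spin":-0.087},{"dx":0,"dy":0.24,"dz":-0.01,"spin":-0.087}]' >/dev/null && python3 chk.py &&
python3 -m crank '[{"dx":0,"dy":0.12,"dz":0,"spin":-0.044},{"dx":0,"dy":0.24,"dz":-0.01,"spin":-0.087},{"dx":0,"dy":0.24,"dz":-0.01,"spin":-0.087}]' >/dev/null && python3 chk.py &&
python3 -m crank '[{"dx":0,"dy":0.12,"dz":0,"spin":-0.044},{"dx":0,"dy":0.24,"dz":-0.01,"spin":-0.087},{"dx":0,"dy":0.24,"dz":-0.01,"spin":-0.087}]' >/dev/null && python3 chk.py &&
python3 -m crank '[{"dx":0,"dy":0.12,"dz":0,"spin":-0.044},{"dx":0,"dy":0.24,"dz":-0.01,"spin":-0.087},{"dx":0,"dy":0.24,"dz":-0.01,"spin":-0.087}]' >/dev/null && python3 chk.py &&
python3 -m crank '[{"dx":0,"dy":0.12,"dz":0,"spin":-0.044},{"dx":0,"dy":0.24,"dz":-0.01,"spin":-0.087},{"dx":0,"dy":0.24,"dz":-0.01,"spin":-0.087}]' >/dev/null && python3 chk.py &&
python3 -m crank '[{"dx":0,"dy":0.12,"dz":0,"spin":-0.044},{"dx":0,"dy":0.24,"dz":-0.01,"spin":-0.087},{"dx":0,"dy":0.24,"dz":-0.01,"spin":-0.087}]' >/dev/null && python3 chk.py  ; python3 st.py;  python3 - <<'E'
from h import *
c=capture("side");crop(c,"s11.png",180,90,330,240,5)
E
```

```text
F 5.0 ang 5.5 r 27.5 t 19.6
F 0.3 ang 12.3 r 27.4 t 19.85
F 0.4 ang 18.2 r 27.2 t 20.1
F 0.7 ang 22.2 r 27.2 t 20.35
F 1.1 ang 27.0 r 27.1 t 20.6
F 1.5 ang 31.8 r 27.1 t 20.85
t 20.85 pos [606.1  70.9  94.8] psi 122.4 F [ 1.3 -0.7 -0.1] w 12.8 q6 -2.15 tilt [-1.  0.  0.]
```

View pics/s11.png

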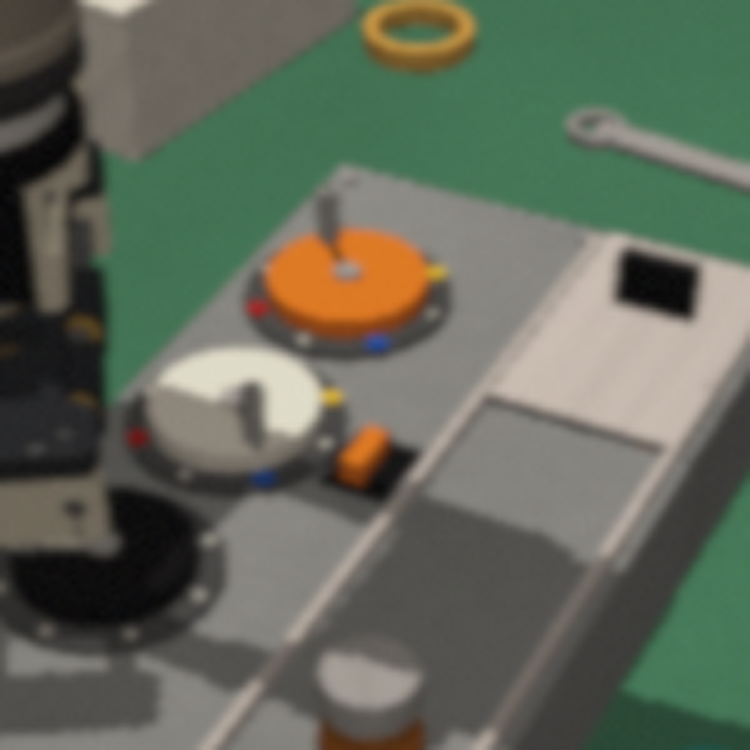

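```bash
python3 -m crank '[{"dx":0,"dy":0,"dz":0,"spin":0},{"dx":0,"dy":0,"dz":0,"spin":0},{"dx":-2,"dy":0,"dz":0,"spin":0},{"dx":-4,"dy":0,"dz":0,"spin":0},{"dx":-5.5,"dy":0,"dz":0,"spin":0},{"dx":-5.5,"dy":0,"dz":0,"spin":0}]' 20
python3 - <<'E'
from st import *
st()
c=capture("side");crop(c,"s12.png",160,90,350,240,4)
c=capture("top");cv2.imwrite("pics/t12.png",c["frame"])
E
```

```text
time: 21.4
tool_pos: [607.7, 70.8, 153.1]
tcp_rot: [-0.55, 1.565, 0.017]
contact_force: [0.6, -0.4, 0.4]
grip_width: 18.4
t 21.4 pos [607.7  70.8 153.1] psi 122.5 F [ 0.6 -0.4  0.4] w 18.4 q6 -2.15 tilt [-1.    -0.003  0.005]
```

View pics/s12.png

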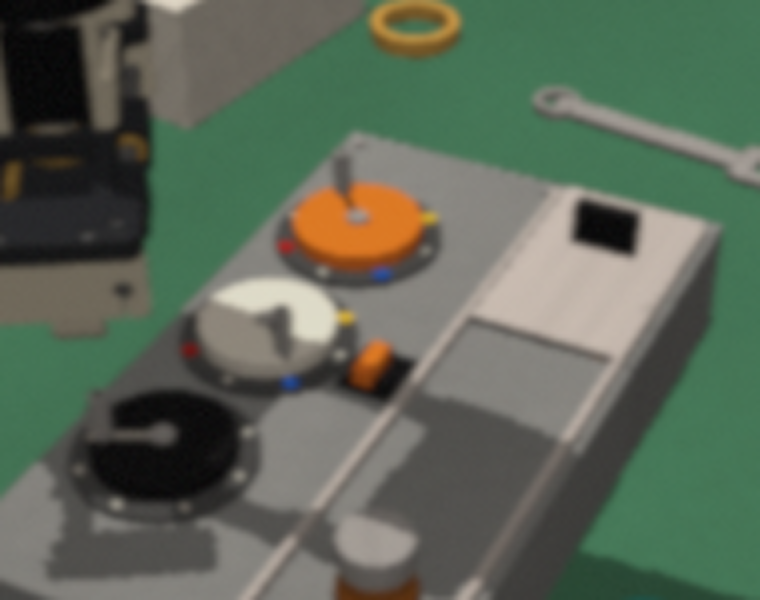

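View pics/t12.png

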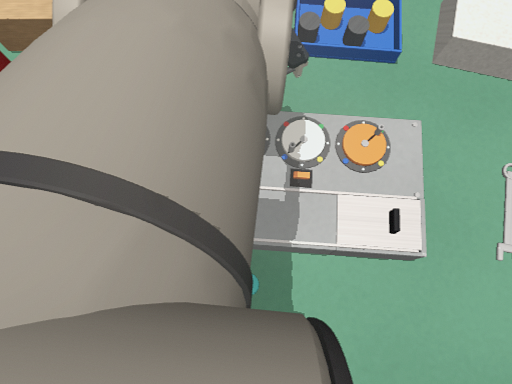

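```bash
python3 - <<'E'
from h import *
c=capture("top");crop(c,"t13.png",270,100,430,260,5)
f0=cv2.imread("pics/top0.png"); cv2.imwrite("pics/t13b.png",cv2.resize(np.hstack([f0[160:195,280:325],c["frame"][160:195,280:325]]),None,fx=8,fy=8,interpolation=cv2.INTER_CUBIC))
E
```

```text
(no output)
```

View pics/t13.png

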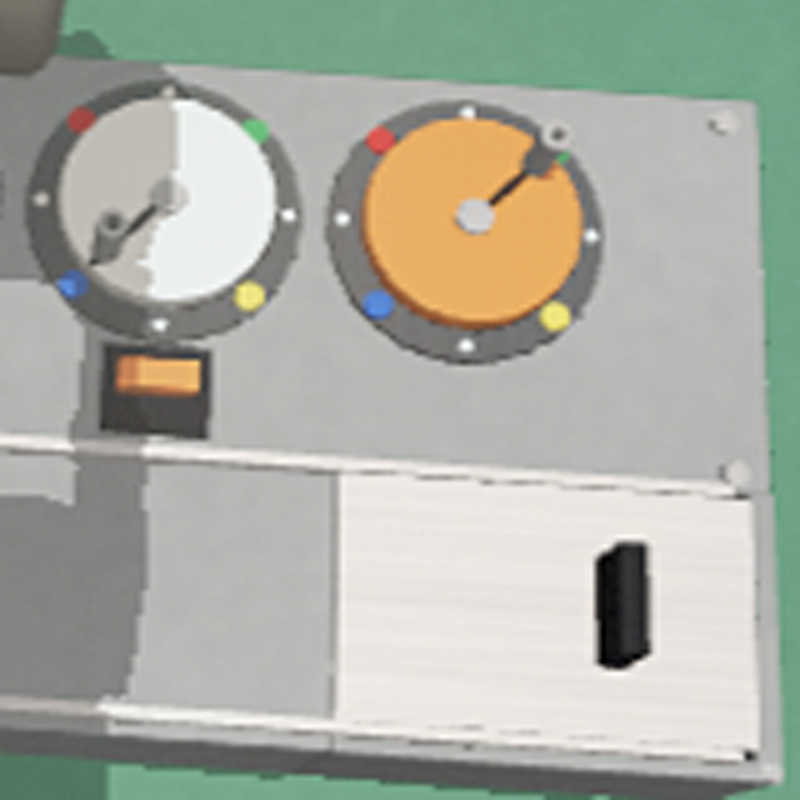

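View pics/t13b.png

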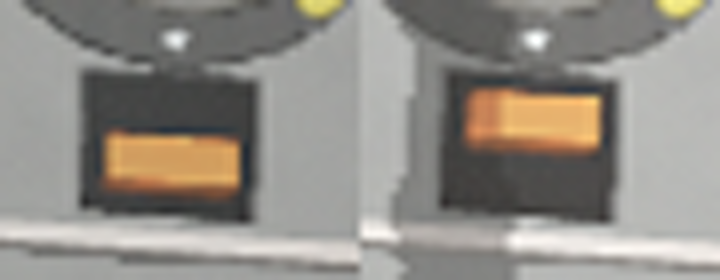

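```bash
python3 - <<'E'
from st import *
c=capture("top")
for x,y in((620,548),(650,541),(620,668),(648,660),(635,604)): print(p2w(c,270+x/5-.4,100+y/5-.4,101).round(1))
for x,y in((597,552),(597,662)): print("left base",p2w(c,270+x/5-.4,100+y/5-.4,76).round(1))
s=capture("side")
# side crop s12: lug corners /4 +160,+90
for x,y in((580,198),(638,213)): print("side top",p2w(s,160+x/4-.4,90+y/4-.4,101).round(1))
st()
E
```

```text
[ 475.6 -185.9  101. ]
[ 478.5 -195.1  101. ]
[ 438.6 -186.   101. ]
[ 441.8 -194.4  101. ]
[ 458.6 -190.5  101. ]
left base [ 479.5 -186.8   76. ]
left base [ 444.4 -186.9   76. ]
side top [ 478.9 -192.6  101. ]
side top [ 446.1 -193.3  101. ]
t 21.65 pos [605.2  70.7 148.3] psi 122.5 F [ 0.3 -0.  -0.1] w 18.5 q6 -2.15 tilt [-1.     0.001 -0.002]
```

```bash
python3 - <<'E'
from st import *
to(459,-228,150,91)
E
```

```text
dx dy dz [ -0.13 -17.32 -28.39] spin 0.55
```

```bash
python3 -m crank '[{"dx":0,"dy":-1.8,"dz":-3,"spin":0.06},{"dx":0,"dy":-3.6,"dz":-6,"spin":0.12},{"dx":0,"dy":-5.4,"dz":-9,"spin":0.18},{"dx":0,"dy":-7.2,"dz":-12,"spin":0.24},{"dx":0,"dy":-9,"dz":-15,"spin":0.3},{"dx":0,"dy":-11,"dz":-18,"spin":0.36},{"dx":0,"dy":-13,"dz":-21,"spin":0.42},{"dx":0,"dy":-15,"dz":-24.5,"spin":0.5},{"dx":0,"dy":-17.3,"dz":-28.4,"spin":0.55},{"dx":0,"dy":-17.3,"dz":-28.4,"spin":0.55},{"dx":0,"dy":-17.3,"dz":-28.4,"spin":0.55},{"dx":0,"dy":-17.3,"dz":-28.4,"spin":0.55}]' 0
python3 - <<'E'
from st import *
st();to(459,-226,84,91)
c=capture("side");crop(c,"s14.png",160,60,380,240,3)
c=capture("top");cv2.imwrite("pics/t14.png",c["frame"])
E
```

```text
time: 22.65
tool_pos: [459.4, -227.6, 149.1]
tcp_rot: [2.212, 1.569, 2.23]
contact_force: [0.3, 1.4, 0.2]
grip_width: 0.0
t 22.65 pos [ 459.4 -227.6  149.1] psi 91.0 F [0.3 1.4 0.2] w 0.0 q6 -2.2 tilt [-1.     0.001 -0.001]
dx dy dz [ 6.51  0.15 -0.04] spin -0.0
```

View pics/s14.png

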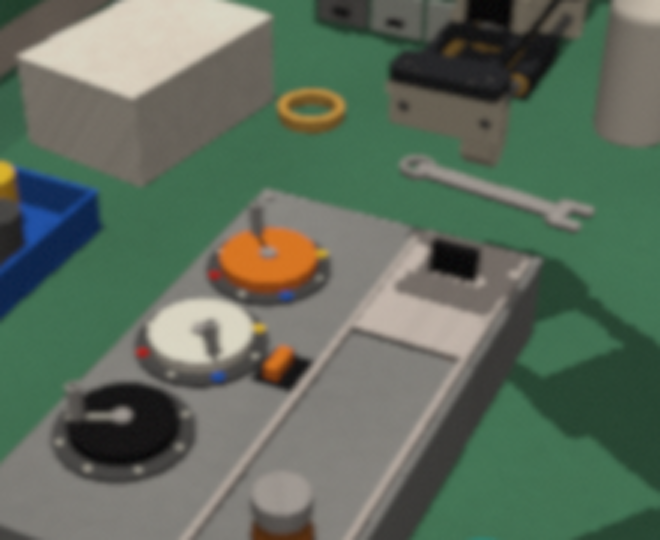

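View pics/t14.png

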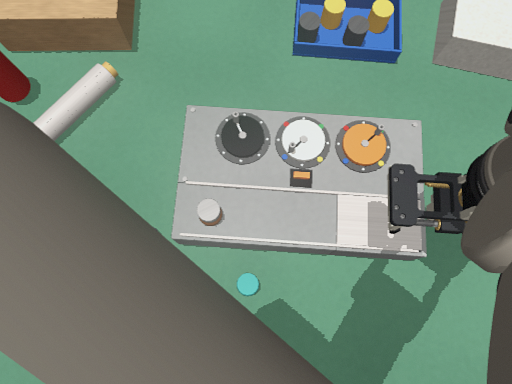

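```bash
python3 -m crank '[{"dx":2,"dy":0.1,"dz":0,"spin":0},{"dx":4,"dy":0.1,"dz":0,"spin":0},{"dx":5.5,"dy":0.1,"dz":0,"spin":0},{"dx":6.3,"dy":0.1,"dz":0,"spin":0},{"dx":6.3,"dy":0.1,"dz":0,"spin":0},{"dx":6.3,"dy":0.1,"dz":0,"spin":0}]'
python3 - <<'E'
from st import *
st();to(457.2,-120,86)
c=capture("side");crop(c,"s15.png",220,60,380,180,4)
E
```

```text
time: 23.25
tool_pos: [460.2, -226.2, 86.8]
tcp_rot: [2.49, 1.57, 2.51]
contact_force: [-0.2, 0.8, 0.7]
grip_width: 0.6
t 23.25 pos [ 460.2 -226.2   86.8] psi 91.1 F [-0.2  0.8  0.7] w 0.6 q6 -2.2 tilt [-1.  0. -0.]
dx dy dz [ 0.08 10.62 -0.09] spin None
```

View pics/s15.png

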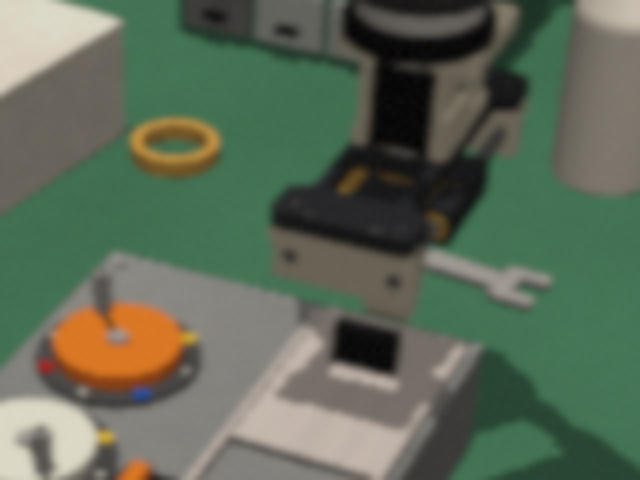

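```bash
python3 -m crank '[{"dx":0,"dy":0.8,"dz":0,"spin":0},{"dx":0,"dy":1.3,"dz":0,"spin":0},{"dx":0,"dy":1.8,"dz":0,"spin":0},{"dx":0,"dy":2.3,"dz":0,"spin":0},{"dx":0,"dy":2.3,"dz":0,"spin":0}]'
python3 - <<'E'
from st import *
st();to(457.2,-100,86)
E
```

```text
time: 23.72
tool_pos: [459.4, -203.1, 87.2]
tcp_rot: [-0.364, 1.57, -0.345]
contact_force: [0.8, 0.4, 0.2]
grip_width: 0.3
t 23.72 pos [ 459.4 -203.1   87.2] psi 91.1 F [0.8 0.4 0.2] w 0.3 q6 -2.16 tilt [-1.    -0.     0.001]
dx dy dz [ 0.11 10.31 -0.02] spin None
```

```bash
python3 -m crank '[{"dx":0,"dy":0.5,"dz":0,"spin":0},{"dx":0,"dy":1.0,"dz":0,"spin":0},{"dx":0,"dy":1.5,"dz":0,"spin":0},{"dx":0,"dy":2,"dz":0,"spin":0},{"dx":0,"dy":2.0,"dz":0,"spin":0}]'
python3 - <<'E'
from st import *
st();to(457.2,-100,86)
c=capture("side");crop(c,"s16.png",220,60,380,180,4)
E
```

```text
time: 24.13
tool_pos: [458.7, -182.9, 86.7]
tcp_rot: [2.069, 1.57, 2.088]
contact_force: [-0.4, -0.3, -0.2]
grip_width: 0.4
t 24.13 pos [ 458.7 -182.9   86.7] psi 91.1 F [-0.4 -0.3 -0.2] w 0.4 q6 -2.12 tilt [-1.     0.001 -0.   ]
dx dy dz [0.07 8.29 0.  ] spin None
```

View pics/s16.png

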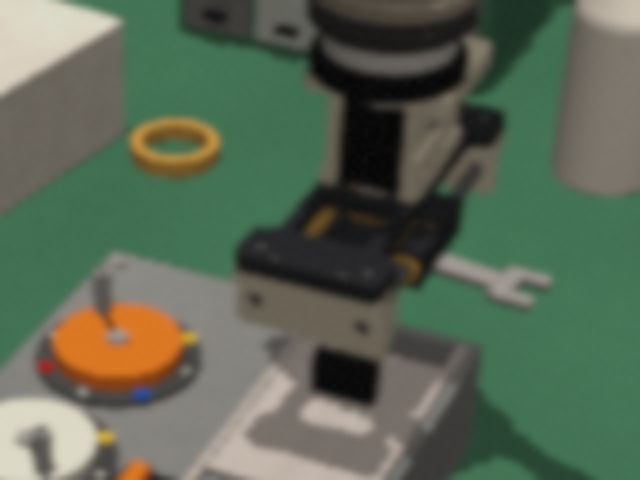

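```bash
python3 -m crank '[{"dx":0,"dy":0.6,"dz":0,"spin":0},{"dx":0,"dy":1.2,"dz":0,"spin":0},{"dx":0,"dy":1.8,"dz":0,"spin":0},{"dx":0,"dy":2.4,"dz":0,"spin":0},{"dx":0,"dy":3,"dz":0,"spin":0},{"dx":0,"dy":3.6,"dz":0,"spin":0},{"dx":0,"dy":4.2,"dz":0,"spin":0},{"dx":0,"dy":4.8,"dz":0,"spin":0},{"dx":0,"dy":5.4,"dz":0,"spin":0},{"dx":0,"dy":6,"dz":0,"spin":0},{"dx":0,"dy":6.5,"dz":0,"spin":0},{"dx":0,"dy":6.5,"dz":0,"spin":0}]'
python3 - <<'E'
from st import *
st()
c=capture("side");crop(c,"s17.png",200,80,360,230,4)
E
```

```text
time: 25.18
tool_pos: [457.5, -117.8, 86.7]
tcp_rot: [2.191, 1.57, 2.21]
contact_force: [-0.1, 0.3, 0.4]
grip_width: 0.4
t 25.18 pos [ 457.5 -117.8   86.7] psi 91.1 F [-0.1  0.3  0.4] w 0.4 q6 -2.0 tilt [-1.     0.001 -0.   ]
```

View pics/s17.png

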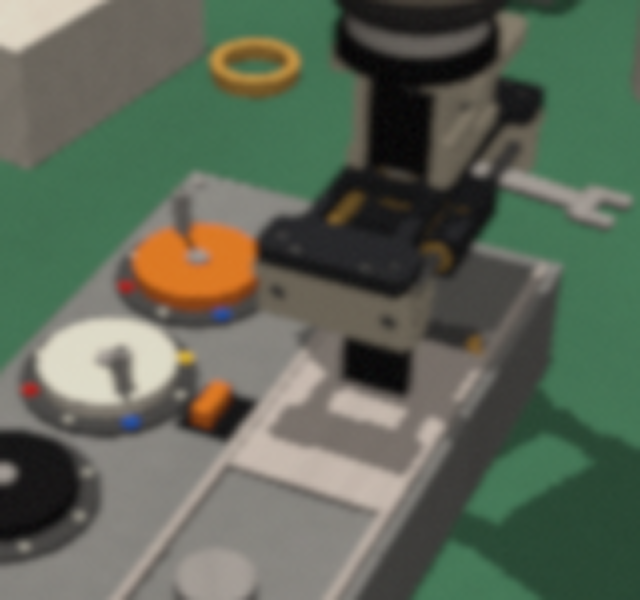

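```bash
cat > ck2.py <<'E'
from st import *
o,R=axes();F=o["contact_force"];print("F",F.round(1),"pos",o["tool_pos"].round(1));sys.exit(1 if np.hypot(F[0],F[1])>8 else 0)
E
python3 -m crank '[{"dx":0,"dy":0.6,"dz":0,"spin":0},{"dx":0,"dy":1.2,"dz":0,"spin":0},{"dx":0,"dy":1.8,"dz":0,"spin":0},{"dx":0,"dy":1.8,"dz":0,"spin":0}]' >/dev/null && python3 ck2.py &&
python3 -m crank '[{"dx":0,"dy":0.2,"dz":0,"spin":0},{"dx":0,"dy":0.3,"dz":0,"spin":0},{"dx":0,"dy":0.3,"dz":0,"spin":0}]' >/dev/null && python3 ck2.py &&
python3 -m crank '[{"dx":0,"dy":0.2,"dz":0,"spin":0},{"dx":0,"dy":0.3,"dz":0,"spin":0},{"dx":0,"dy":0.3,"dz":0,"spin":0}]' >/dev/null && python3 ck2.py &&
python3 -m crank '[{"dx":0,"dy":0.2,"dz":0,"spin":0},{"dx":0,"dy":0.3,"dz":0,"spin":0},{"dx":0,"dy":0.3,"dz":0,"spin":0}]' >/dev/null && python3 ck2.py &&
python3 -m crank '[{"dx":0,"dy":0.2,"dz":0,"spin":0},{"dx":0,"dy":0.3,"dz":0,"spin":0},{"dx":0,"dy":0.3,"dz":0,"spin":0}]' >/dev/null && python3 ck2.py &&
python3 -m crank '[{"dx":0,"dy":0.2,"dz":0,"spin":0},{"dx":0,"dy":0.3,"dz":0,"spin":0},{"dx":0,"dy":0.3,"dz":0,"spin":0}]' >/dev/null && python3 ck2.py
python3 - <<'E'
from st import *
st()
c=capture("side");crop(c,"s18.png",200,80,360,230,4)
E
```

```text
F [-0.4 -0.1  0.3] pos [457.2 -99.8  86.7]
F [ 0.9 -0.6 -0. ] pos [457.3 -97.8  86.7]
F [-1.1 -0.2 -0.1] pos [457.3 -94.9  86.7]
F [-1.  -3.2 -0.6] pos [457.2 -92.2  86.7]
F [ -3.  -17.   -1.6] pos [457.4 -91.7  86.9]
t 26.57 pos [457.4 -91.7  86.9] psi 91.1 F [ -3.  -17.   -1.6] w 0.5 q6 -1.95 tilt [-1.    -0.005  0.   ]
```

View pics/s18.png

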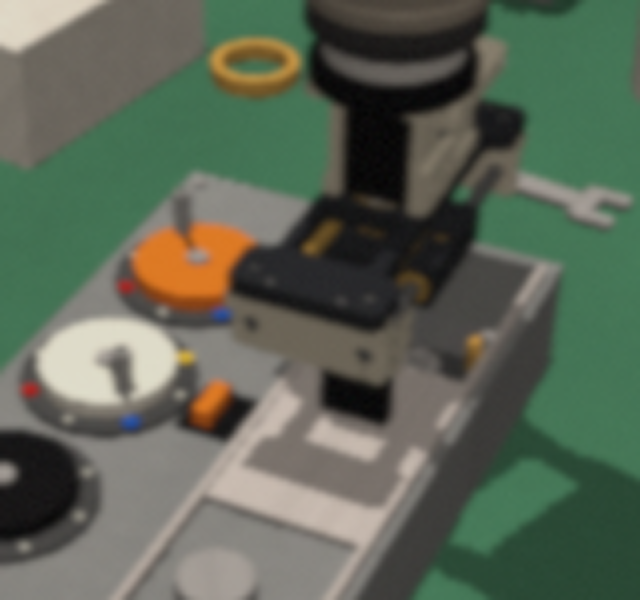

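```bash
python3 -m crank '[{"dx":0,"dy":-0.8,"dz":0,"spin":0},{"dx":0,"dy":-1.6,"dz":0,"spin":0},{"dx":-2,"dy":-2,"dz":0,"spin":0},{"dx":-5,"dy":-3,"dz":0,"spin":0},{"dx":-8,"dy":-6,"dz":0,"spin":0},{"dx":-11,"dy":-9,"dz":0,"spin":0},{"dx":-13,"dy":-13,"dz":0,"spin":0},{"dx":-13,"dy":-17,"dz":0,"spin":0},{"dx":-13,"dy":-21,"dz":0,"spin":0},{"dx":-13,"dy":-25,"dz":0,"spin":0},{"dx":-13,"dy":-29,"dz":0,"spin":0},{"dx":-13,"dy":-29,"dz":0,"spin":0},{"dx":-13,"dy":-29,"dz":0,"spin":0}]'
python3 - <<'E'
from st import *
st()
c=capture("side");crop(c,"s19.png",150,100,350,285,4)
c=capture("top");crop(c,"t19.png",170,95,435,265,3)
E
```

```text
time: 27.7
tool_pos: [461.8, -380.6, 215.6]
tcp_rot: [1.829, 1.569, 1.844]
contact_force: [0.4, 0.5, -0.3]
grip_width: 0.5
t 27.7 pos [ 461.8 -380.6  215.6] psi 90.9 F [ 0.4  0.5 -0.3] w 0.5 q6 -2.4 tilt [-1.     0.002 -0.   ]
```

View pics/s19.png

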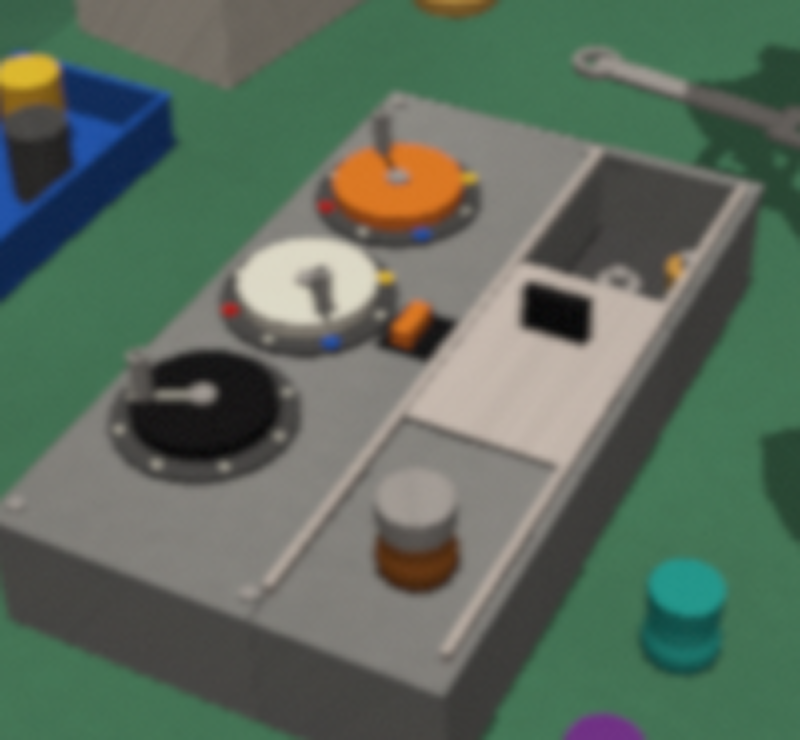

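View pics/t19.png

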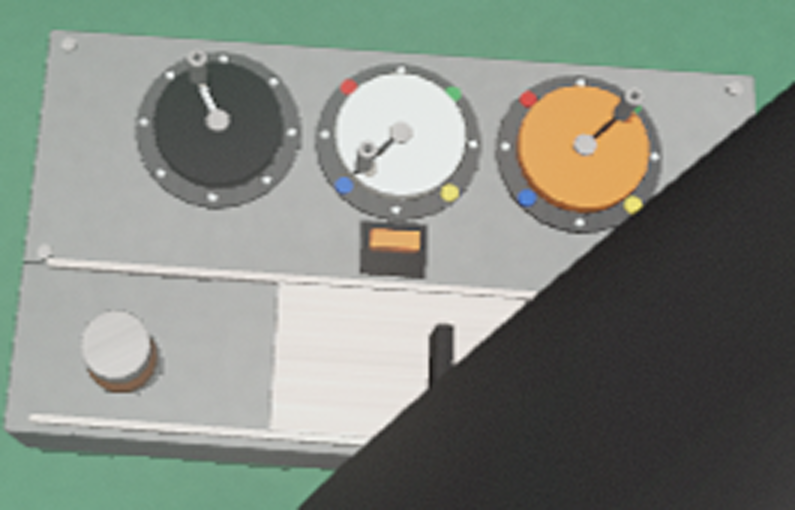

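```bash
python3 - <<'E'
from h import *
c=capture("top")
P=lambda x,y,z: p2w(c,170+x/3-.33,95+y/3-.33,z)
print("hatch left edge before/after z76",P(502,365,76),P(274,353,76), "d",P(274,353,76)[1]-P(502,365,76)[1])
w=P(367,149,110);o=P(634,95,110);print(w,o)
print("dist w-blue",np.hypot(*(w-P(343,185,74))[:2]),"o-green",np.hypot(*(o-P(634,104,74))[:2]))
print("tab dx",P(394,239,81)-P(394,256,81))
a=cv2.imread("pics/top0.png");b=c["frame"];print("jar diff",cv2.absdiff(a[195:228,192:228],b[195:228,192:228]).mean())
bot.close_job()
E
```

```text
hatch left edge before/after z76 [ 462.07016133 -104.9875393    76.        ] [457.90849     14.91444451  76.        ] d 119.9019838075444
[563.19630083 -24.2193079  110.        ] [ 606.04104067 -162.89158118  110.        ]
dist w-blue 12.397739248706007 o-green 15.072846935676253
tab dx [9.43343197 0.54087875 0.        ]
jar diff 16.312008978675646
the job is handed in; nothing more can be done
```

The lock box is open and I've handed the job in. It took about 28 s of the 72 s.

- **Dials:** I pushed the white stud to its blue dot and the orange stud to its green dot, with the jaws caging each stud loosely. I then turned the black dial in steps of 5 degrees, checking the force after each one. The drag stayed near 4–5 N, then dropped away near the catch, about 150–175 degrees round. The camera then showed the orange tab moved towards the dials. It had dropped in the first direction I tried, so I never met the stop.
- **Hatch:** I pushed the lug to the left until it met its stop, reading about 17 N there, then backed off and raised the arm clear.

| Final check (from images) | Measured | Needed |
|---|---|---|
| Tab travel | 9.4 mm | over 7.5 mm |
| Hatch travel | 119.9 mm | over 110 mm |
| White stud to blue dot | 12.4 mm | under 17 mm |
| Orange stud to green dot | 15.1 mm | under 17 mm |
| Jar | standing at the same pixel position | within 20 mm, upright |
| Force on the robot | near zero | touching nothing |

Three checks were less clear than the rest:
- **Orange stud:** 15.1 mm is above the 13 mm of an exact fit. The small, half-hidden green dot is hard to measure, and the bolt dropping shows the dial is within tolerance.
- **White stud:** a blurred side view earlier read it at 128 degrees instead of 136, but the later top view agreed with the right position.
- **Jar:** a plain pixel difference over it was not zero (mean 16). I put that down to a change in lighting, because its outline had not moved, but I did not check further.

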